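Right a toppled media bottle against the bench panel and set it back at its stop

TASK

The square plastic bottle has toppled and leans with its cap against the clear panel: push its foot in along the bench, so that its cap slides up the panel, until the bottle stands upright, and press it back firmly (about 10 N, for half a second) against the panel. Then take it by the cap and slide it, standing, along the panel to the steel stop block and press it against the block in the same way, so that it is left upright on the bench, flush with both. Never load the panel or the block with more than 20 N, and leave the jar at the panel and everything else on the bench as it is.

Things in the scene. Friction and masses are not known exactly. Their poses are not given: they have to be found in the camera images.
- bottle_mid (a point): Centre of the toppled bottle, half-way up its axis, 95 mm from its foot. Closed rigid square white plastic bottle with a round ribbed grey cap, 0.28 to 0.47 kg: body 76 x 76 mm, 128 mm high, shoulder to 144 mm, cap 40 mm across from 158 mm to the top at 190 mm. z axis: along the bottle, foot to cap; x, y: normal to its side faces.
- bottle: The same bottle at the centre of its foot's underside, same axes. At the start it leans 50 degrees from upright, within 30 mm of the panel's middle: lower edge of the foot on the bench 134 mm in front of the panel, raised rear edge 58 mm up and 183 mm in front, underside facing the robot. Its mass centre is about 75 mm above the foot: it rights itself from about 27 degrees.
- bottle_cap (a point): Centre of the cap's flat top, 190 mm from the foot on the bottle's axis; at the start the cap's rim leans on the panel 136 mm above the bench. The cap is firm to grip; slid along by it, the foot drags and trails some mm unless the grip is firm and over the cap's full height. Friction of the bottle is about 0.25 on the panel and the stop block and 0.6 on the bench, and differs by 15 percent from start to start.
- panel: Fixed clear acrylic panel with aluminium edging, upright on the bench beyond the bottle: 540 mm long, 220 mm high, 10 mm thick. Origin: foot of its front face (towards the robot), at bench height, middle of its length. x: horizontal, into the panel, away from the robot; y: along the panel, to the left; z up. The standing bottle is flush when its axis is 38 mm in front of the front face.
- stop: Fixed plain steel stop block at the panel's front face, left or right of the bottle: 50 mm along the panel, 78 mm deep from the panel towards the robot, 140 mm high. Origin: on the bench, at its back by the panel, middle of its 50 mm width; axes as the panel's. The standing bottle is flush with it when its axis is 63 mm from this origin along y, on the side of the panel's middle.
- jar: Bystander: amber glass jar, black lid, 58 mm diameter, 115 mm high, standing in front of the panel on the side away from the stop block, about 175 mm from the panel's middle and its axis 40 mm in front of the panel. Origin: centre of its underside.
- dishes: Bystander: stack of three clear culture dishes, 90 mm across, 42 mm high; origin under its centre.
- tipbox: Bystander: grey pipette tip box 82 x 122 x 62 mm high; origin under its centre.
- beaker: Bystander: glass beaker 72 mm across, 95 mm high; origin under its centre.
- tuberack: Bystander: white tube rack with capped tubes, 70 x 200 x 92 mm high; origin under its centre.
- marker: Bystander: white marker pen, 135 mm long, 15 mm thick, lying; origin under its middle.
Things that resemble listed ones, but are neither listed nor needed, are in the scene too. What is shaped like the bottle but purple or red is not meant.

How it is judged (in metres and radians):
On the way, in this order (a step that is already met when the one before it is completed fails the run):
1. the bottle is raised part of the way with its cap pressed on the panel (angle between bottle_mid's own z axis and vertical between 0.45 and 0.7 rad and contact force between bottle and panel above 0.4 N), for 0.1 s.
2. the bottle stands upright and is pressed back on the panel with over 4 N (angle between bottle_mid's own z axis and vertical below 0.06 rad and x of bottle_mid in the frame of panel above -0.0415 m and contact force between bottle and panel above 4 N), for 0.25 s.
3. the bottle stands upright and is pressed on the stop block with over 4 N (angle between bottle_mid's own z axis and vertical below 0.06 rad and (y of bottle_mid in the frame of stop between 0.06 and 0.0665 m or y of bottle_mid in the frame of stop between -0.0665 and -0.06 m) and contact force between bottle and stop above 4 N), for 0.25 s.
At the end, for the whole second after the job is handed in: The bottle stands upright on the bench (within 2 degrees), at rest, its side within 3.5 mm of the panel and its other side within 3.5 mm of the stop block (angle between bottle_mid's own z axis and vertical below 0.035 rad and x of bottle_mid in the frame of panel between -0.0415 and -0.036 m and (y of bottle_mid in the frame of stop between 0.06 and 0.0665 m or y of bottle_mid in the frame of stop between -0.0665 and -0.06 m) and height (world z) of bottle below 0.004 m and linear speed of bottle below 0.01 m/s); the robot touches nothing.
It fails at once if the bottle is pressed on the panel with more than 20 N (contact force between bottle and panel above 20 N).
It fails at once if the bottle is pressed on the stop block with more than 20 N (contact force between bottle and stop above 20 N).
It fails at once if the robot presses on the panel or the block with more than 20 N (contact force between any of the arm, the fingers and panel above 20 N or contact force between any of the arm, the fingers and stop above 20 N).
It fails at once if a bystander is moved by more than 12 mm (distance of any of jar, dishes, tipbox, beaker, tuberack, marker from where it was at the start of the episode above 0.012 m).
It also fails if it takes over 72 s, if anything falls off the work surface, if the arm or the gripper's body presses on something with over 40 N, if the wrist force passes 120 N, or if a joint passes its speed limit or range.

ROBOT

A 6-joint arm with a two-finger parallel gripper is mounted at the origin on the work surface. World frame = base frame: x ahead of the robot, y to its left, z up, the work surface at z = 0. Lengths are in mm, angles in rad, forces in N, time in s.
With the tool pointing down it reaches from about 300 to 1000 mm from the base axis. Payload 5.1 kg.
Tool frame: the origin (TCP) lies between the finger pads; the fingertips stand 17 mm ahead of it and the grasp point (between the pads) lies 2 mm behind it; z points along the fingers, y is the direction in which the jaws open and shut (so a half turn about z gives the same grasp; the last joint's range is limited). The gripper opens to 95 mm and grips with 3 to 60 N. Pads are 20 mm wide; open, the fingers measure 119 mm over their backs; the gripper's body (75 mm by 180 mm) begins 59 mm behind the grasp point.
Start: joints at [-1.214, 0.124, 1.65, -0, 1.367, -0.083], TCP at [276.71, -588.146, 231.656] pointing down, gripper open.
Joint ranges: [-2.61, 2.61], [-1.02, 2.33], [0.03, 2.71], [-1.35, 4.49], [0.32, 2.68], [-2.91, 2.91]. Speed limits (rad/s): [2.57, 2.57, 3.14, 3.14, 3.14, 3.14].

INTERFACE

Orientations are given as [roll, pitch, yaw] about the fixed x, y, z axes, in that order (R = Rz(yaw) Ry(pitch) Rx(roll)).
In Python, from bench import ctrl gives the robot as it stands. The module is installed in compiled form; this text tells all that it offers.
- The arm moves only by the tool carry_out, never from a script. Its argument "commands" is a list of rows, each an object with "xyz": the shift along the tool's x, y, z in units of 750 mm (1.0 is 750 mm), a list of three; "dr": the turn, a rotation vector about the tool's x, y, z in units of 90 degrees (1.0 is 90 degrees), a list of three; "fingers": the closure, from -1 (fully open) to 1 (shut). In form: [{"xyz": [x, y, z], "dr": [rx, ry, rz], "fingers": fingers}, ...]. A call has 1 to 20 rows; each row is the pose to reach, as a shift and turn from the pose commanded when the call began, along the tool's axes at that moment; what a row does not reach only later rows make up. A row lasts 1/8 s, in which the tool goes at most 62.5 mm and 10.7 degrees, less where a joint would pass 70% of its speed; a pose out of reach is approached as far as the arm can. A call with a number of a shift or a turn outside -1 to 1 is refused whole. A call with a gripper value outside its range is refused whole. The fingers move at their own pace and stop on an object; "force" is the grip in N (left out, the last holds). Time passes only in rows, so rows that repeat a pose let the fingers close. It gives the time, the measured TCP pose, the force and the opening at its end, in the units of the state.
- ctrl.read_state(): the state, without advancing time (a new reading comes with each control period).
- ctrl.grab_frame(name): name is "scene" or "top" or "wrist"; returns a dict with "pixels" (480x640x3 uint8, red, green, blue), "K" (3x3 intrinsics, pixels), "dist_coeffs" ([k1, k2, p1, p2, k3] as OpenCV has them; the pictures are not rectified), "R" (3x3) and "t" (3): a world point X has camera coordinates R X + t; the wrist camera has in their place "mount" (4x4, takes a point from camera to tool coordinates, whose origin is the TCP and whose axes are the flange's). Camera axes: x right, y down, z forward; pixel columns grow to the right and rows downward; lengths in mm; the calibration is good to about 2 mm. A picture is of the moment at which its call begins: read the wrist's pose just before it. There is no depth.
- ctrl.hand_in(): hands the job in, once; it reports no verdict.
Trained networks look in the newest picture that a camera, given by its name, has taken for a name from the list of things; names that differ only in an ending like _2 or _b are one class to them, and where a whole thing is asked for, a point or a joint stands for the part that bears it (a point fixed in the world has none). Each returns a list of dicts, best first, with "conf" (0 to 1); they miss things now and then, are a little off and sometimes report something else, mostly with a low value. They report only what shows in the picture. A call takes as long as a camera call. They do not tell look-alikes from the thing itself.
- ctrl.silhouettes(query, camera): "pixels" (480x640 bool, what is visible of it) and "centre" ([column, row] in pixels, amid what is visible of it).
The state is a dict: "t": time; "joints": joint angles; "qd": joint speeds; "effort": joint torques, N m; "tcp_pos": TCP position; "tcp_rot": TCP orientation; "contact_force": force on the tool from outside, world axes, zero at the start; "torque": the same for the moment, N m; "opening": opening from 0.0 (shut) to 1.0 (fully open).
Only numpy, scipy, OpenCV 4.12 (cv2) and the standard library are available. Lean on these libraries where they do the work, as an engineer would, in place of code of your own. Each camera call takes 0.05 s, during which the arm holds its last target.

## Working session

There is one attempt and no reset: what is moved stays moved. The work goes in short steps, Python scripts to look and compute and a tool call to move; the robot and the scene stay as the last step left them, time stands still between calls to the robot, and variables do not carry over. Pictures are saved under pics/ and viewed, and the job is handed in when it is done.

Besides the shell and the picture viewer there is one more tool, called after "Request:" as name([rows], argument=value, ...), one row to a line, values as JSON. carry_out: Moves the arm, as the interface text tells. Its arguments: {"type":"object","properties":{"commands":{"type":"array","items":{"type":"object","properties":{"xyz":{"type":"array","items":{"type":"number"}},"dr":{"type":"array","items":{"type":"number"}},"fingers":{"type":"number"}}}},"force":{"type":"number"}},"required":["commands"]}

```bash
mkdir -p pics; ls; python3 - <<'E'
from bench import ctrl
import cv2, json
s=ctrl.read_state(); print(s)
for n in ["scene","top"]:
    f=ctrl.grab_frame(n); cv2.imwrite(f"pics/{n}0.png",f["pixels"][:,:,::-1])
    print(n,f["K"],f["dist_coeffs"],f["R"],f["t"])
    for q in ["bottle","panel","stop","jar"]:
        for d in ctrl.silhouettes(q,n)[:4]:
            import numpy as np
            ys,xs=np.where(d["pixels"]); print(n,q,d["conf"],d["centre"],xs.min(),xs.max(),ys.min(),ys.max())
E
```

```text
pics
{'t': 0.0, 'joints': array([-1.21361913e+00,  1.24477354e-01,  1.65168656e+00, -1.77168516e-05,
        1.36747122e+00, -8.25688700e-02]), 'qd': array([-1.17962849e-03,  1.12900587e-03,  5.07185603e-05,  7.25147021e-04,
       -2.08485213e-04, -6.05379492e-04]), 'effort': array([ 2.39613128e-04, -4.17601132e+01, -3.59933817e+01,  7.73957558e-02,
        4.89863812e-02, -1.87495930e-04]), 'tcp_pos': array([ 276.48550367, -587.59263068,  230.39753823]), 'tcp_rot': array([-3.13955570e+00, -1.51168242e-04,  4.39749505e-01]), 'contact_force': array([-0.16236609, -0.10610989, -0.09128875]), 'torque': array([-0.00046651, -0.01060205,  0.06254074]), 'opening': 1.000750092358985}
scene [[461.28405943   0.         314.4782064 ]
 [  0.         461.28405943 244.8172741 ]
 [  0.           0.           1.        ]] [0.01326853 0.         0.         0.         0.        ] [[-0.89792747  0.43961065  0.0216503 ]
 [ 0.28117238  0.61076356 -0.74020941]
 [-0.33862715 -0.65856689 -0.67202775]] [ 425.96822113  -22.7009042  1610.56307974]
scene bottle 0.77 [325.4, 258.2] 302 351 231 279
scene bottle 0
[... 343 characters left out ...]
5, 258.0] 237 254 244 279
top [[536.09554893   0.         321.17273895]
 [  0.         536.09554893 240.11114335]
 [  0.           0.           1.        ]] [-0.05671442  0.          0.          0.          0.        ] [[ 0.01083366 -0.9998611  -0.01266507]
 [-0.99860004 -0.01016245 -0.05191034]
 [ 0.05177442  0.01320972 -0.99857144]] [  -4.94341638  447.48370549 1371.75455875]
top bottle 0.9 [346.3, 259.6] 319 370 223 299
top bottle 0.59 [285.8, 171.5] 271 304 127 206
top bottle 0.59 [249.0, 298.9] 218 283 262 330
top bottle 0.59 [446.8, 317.1] 426 467 273 350
top stop 0.94 [224.2, 143.6] 208 239 123 166
top jar 0.71 [365.7, 150.2] 353 377 139 169
top jar 0.53 [286.6, 173.5] 270 304 128 206
```

View pics/scene0.png

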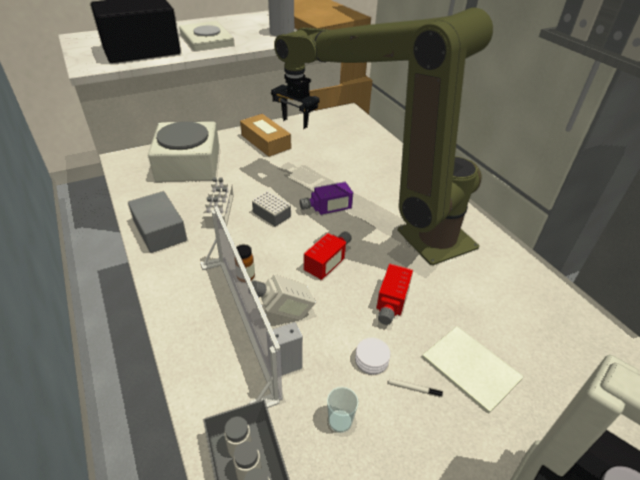

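View pics/top0.png

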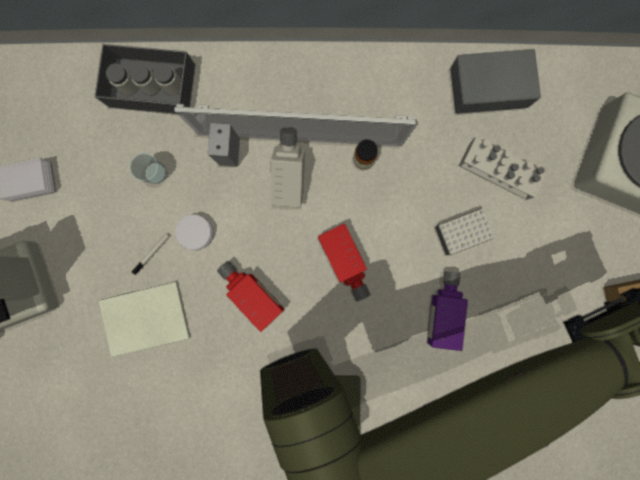

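The leaning white bottle with the grey cap, at top (287,170), is the one meant. The red ones at (346,260) and (250,298) and the purple one at (447,317) are look-alikes. The stop is at top (224,143) and the jar at (366,150). I'll enlarge that region to confirm it and read the corners.

```bash
python3 - <<'E'
import cv2
a=cv2.imread("pics/top0.png")[95:220,170:430]; cv2.imwrite("pics/topc.png",cv2.resize(a,None,fx=3,fy=3,interpolation=cv2.INTER_CUBIC))
a=cv2.imread("pics/scene0.png")[195:415,190:340]; cv2.imwrite("pics/scenec.png",cv2.resize(a,None,fx=2.7,fy=2.7,interpolation=cv2.INTER_CUBIC))
E
```

```text
(no output)
```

View pics/topc.png

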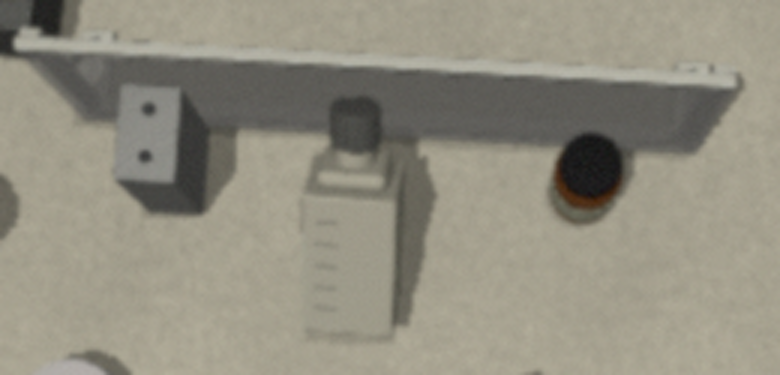

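View pics/scenec.png

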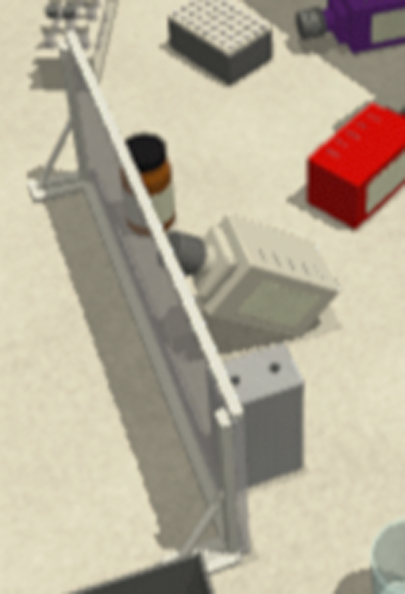

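```bash
cat > h.py <<'E'
import numpy as np, cv2
from scipy.optimize import least_squares
from scipy.spatial.transform import Rotation as Ro
def proj(f,X):
    X=np.atleast_2d(np.array(X,float))
    r,_=cv2.Rodrigues(f["R"]); p,_=cv2.projectPoints(X,r,f["t"],f["K"],f["dist_coeffs"]); return p[:,0]
def ray(f,uv,z):
    n=cv2.undistortPoints(np.array([[uv]],float),f["K"],f["dist_coeffs"])[0,0]
    d=f["R"].T@np.array([n[0],n[1],1]); c=-f["R"].T@f["t"]; return c+d*(z-c[2])/d[2]
E
python3 - <<'E'
from h import *; from bench import ctrl
T=ctrl.grab_frame("top");S=ctrl.grab_frame("scene")
ct=lambda u,v:(u/3+170,v/3+95); cs=lambda u,v:(u/2.7+190,v/2.7+195)
def P(p,x,y,z):
    c,s=np.cos(p[2]),np.sin(p[2]); return [p[0]+c*x-s*y,p[1]+s*x+c*y,z]
# stop y = p[3]
obs=[(T,(0,270,220),ct(15,50),0),(T,(0,-270,220),ct(737,88),0),(T,(0,270,0),ct(83,121),0),(T,(0,-270,0),ct(693,153),0),
(T,(0,25,140),ct(122,86),1),(T,(0,-25,140),ct(182,87),1),(T,(-78,-25,140),ct(177,182),1),(T,(-78,25,140),ct(116,179),1),(T,(-78,-25,0),ct(203,213),1),(T,(-78,25,0),ct(150,213),1),
(S,(-78,25,140),cs(302,378),1),(S,(-78,25,0),cs(302,468),1),(S,(-78,-25,140),cs(288,347),1)]
def r(p):
    o=[]
    for f,m,uv,st in obs: o.append(proj(f,P(p,m[0],m[1]+st*p[3],m[2]))[0]-uv)
    return np.array(o).ravel()
s=least_squares(r,[800,0,0,150],loss='soft_l1'); print(s.x,np.degrees(s.x[2])); print(r(s.x).reshape(-1,2).round(1))
p=s.x
# bottle: raised foot edge corners (x=-183,z=58), y=b±38 ; yaw free: measure
for uv,z in [((305,335),58),((393,340),58)]:
    w=ray(T,ct(*uv),z); c,sn=np.cos(p[2]),np.sin(p[2]); d=w[:2]-p[:2]; print("foot raised",w,c*d[0]+sn*d[1],-sn*d[0]+c*d[1])
import itertools
def bp(b,x,y,h): # foot lower edge x=-134; axis leans 50 to panel
    a=np.radians(50); # foot local x from 0(lower front edge near panel) to -76
    return P(p,-134+np.sin(a)*h+np.cos(a)*x, b+y, np.cos(a)*h-np.sin(a)*x)
w=ray(T,ct(590,165),115);d=w[:2]-p[:2];print("jar",w,c*d[0]+sn*d[1],-sn*d[0]+c*d[1])
for b in (10,20,30):
  print(b,[ (proj(T,bp(b,x,y,h))[0]-[170,95])*[3,3] for x,y,h in [(-76,38,0),(-76,-38,0),(-38,0,190),(-76,38,128),(-76,-38,128),(-38,20,174),(-38,-20,174)]])
  print([ ((proj(S,bp(b,x,y,h))[0]-[190,195])*2.7).round() for x,y,h in [(-76,38,0),(0,38,0),(-76,-38,0),(-38,0,190)]])
print(ctrl.read_state()["t"])
E
```

```text
[709.67767241  60.02669116  12.51889946 181.32048646] 717.2801029811008
[[-0.7 -0.2]
 [-0.2 -0.2]
 [ 0.2  0.1]
 [ 0.9  0.4]
 [-0.5 -1.3]
 [ 0.2 -0.6]
 [-0.4  0. ]
 [-0.9 -0.1]
 [ 0.7  0.8]
 [-0.4 -0.2]
 [ 0.9 -0.1]
 [ 0.7 -1. ]
 [-1.5 -3.7]]
foot raised [527.78042278 124.14653006  58.        ] -184.73503433034085 55.41597472445636
foot raised [524.24379438  50.507464    58.        ] -184.7732596025275 -18.30795849580459
jar [ 660.76588261 -108.92315523  115.        ] -40.83945557072882 -171.08054432129916
10 [array([313.95647264, 333.22678729]), array([404.71421957, 338.33720843]), array([364.33882682, 107.04192246]), array([311.52735674, 197.65635475]), array([407.72180845, 202.88097821]), array([339.02237004, 124.26239314]), array([389.50837455, 126.94984232])]
[array([339., 281.]), array([296., 330.]), array([312., 232.]), array([168., 241.])]
20 [array([302.03610268, 332.55811882]), array([392.75782138, 337.66200482]), array([351.6264603 , 106.36998538]), array([298.89484678, 196.97724925]), array([395.04794759, 202.18723664]), array([326.41463704, 123.59664983]), array([376.87914165, 126.27433436])]
[array([343., 287.]), array([300., 336.]), array([315., 238.]), array([171., 248.])]
30 [array([290.12142971, 331.89036271]), array([380.80542711, 336.98762068]), array([338.91969961, 105.70066666]), array([286.2689194 , 196.30012761]), array([382.37864815, 201.49537614]), array([313.81293943, 122.93337981]), array([364.2548867 , 125.60124826])]
[array([347., 294.]), array([303., 343.]), array([319., 244.]), array([174., 255.])]
0.6
```

```bash
cat >> h.py <<'E'
PX,PY,PYAW=709.7,60.0,-0.0475
BY=18.5; SY=181.3
def W(x,y,z):
    c,s=np.cos(PYAW),np.sin(PYAW); return np.array([PX+c*x-s*y,PY+s*x+c*y,z])
def topan(w):
    c,s=np.cos(PYAW),np.sin(PYAW); d=np.array(w)[:2]-[PX,PY]; return np.array([c*d[0]+s*d[1],-s*d[0]+c*d[1],w[2]])
def RT(tilt): # tool pointing down, tipped forward by tilt deg, jaws along panel y
    return Ro.from_euler('z',PYAW)*Ro.from_euler('x',np.pi)*Ro.from_rotvec([0,np.radians(tilt),0])
import json
def load(): 
    d=json.load(open('cmd.json')); return np.array(d['p']),Ro.from_quat(d['q'])
def save(p,R): json.dump({'p':list(map(float,p)),'q':list(map(float,R.as_quat()))},open('cmd.json','w'))
def apply(row): # advance tracked commanded pose by final row
    p,R=load(); p=p+R.apply(np.array(row[:3])*750); R=R*Ro.from_rotvec(np.array(row[3:])*np.pi/2); save(p,R)
def row(p1,R1):
    p,R=load(); x=R.inv().apply(np.array(p1)-p)/750; d=(R.inv()*R1).as_rotvec()/(np.pi/2); return x.round(4),d.round(4)
E
python3 - <<'E'
from h import *; from bench import ctrl
s=ctrl.read_state()
save([276.71,-588.146,231.656],Ro.from_euler('xyz',s['tcp_rot']*[1,0,1]))
R=RT(30); print(R.as_matrix().round(3))
g=W(-151,BY,48); tz=R.apply([0,0,1]); tcp=g+2*tz
print(g,tcp); print(row(tcp-tz*200+[0,0,60],R))
p,R0=load(); print(row(p+[0,0,90],R0))
T=ctrl.grab_frame("top")
for uv in [(319,240),(345,225),(362,297),(337,250),(226,275),(240,265)]: print(uv,ray(T,uv,0),ray(T,uv,76))
E
```

```text
[[ 0.865 -0.047  0.499]
 [-0.041 -0.999 -0.024]
 [ 0.5    0.    -0.866]]
[559.74873444  85.64893676  48.        ] [560.74760653  85.60145462  46.26794919]
(array([ 0.6074, -0.714 , -0.0638]), array([-0.0812,  0.3266,  0.3031]))
(array([ 0.  ,  0.  , -0.12]), array([0., 0., 0.]))
(319, 240) [448.34399921   5.56852221   0.        ] [444.39085313   4.2544869   76.        ]
(345, 225) [488.15623807 -61.72920633   0.        ] [482.0309354  -59.37147616  76.        ]
(362, 297) [ 301.78026987 -107.34157416    0.        ] [ 305.82364392 -102.49523225   76.        ]
(337, 250) [422.7984267  -41.50023354   0.        ] [420.23904758 -40.24619655  76.        ]
(226, 275) [354.60685701 246.80215192   0.        ] [355.76801136 232.32640472  76.        ]
(240, 265) [381.05379282 210.62794944   0.        ] [380.7720018  198.12586748  76.        ]
```

Request:
carry_out([
  {"xyz": [0.04,-0.05,-0.06],"dr": [0,0,0],"fingers": -1},
  {"xyz": [0.6074,-0.714,-0.0638],"dr": [-0.0812,0.3266,0.3031],"fingers": -1},
  {"xyz": [0.6074,-0.714,-0.0638],"dr": [-0.0812,0.3266,0.3031],"fingers": -1},
  {"xyz": [0.6074,-0.714,-0.0638],"dr": [-0.0812,0.3266,0.3031],"fingers": -1},
  {"xyz": [0.6074,-0.714,-0.0638],"dr": [-0.0812,0.3266,0.3031],"fingers": -1},
  {"xyz": [0.6074,-0.714,-0.0638],"dr": [-0.0812,0.3266,0.3031],"fingers": -1},
  {"xyz": [0.6074,-0.714,-0.0638],"dr": [-0.0812,0.3266,0.3031],"fingers": -1},
  {"xyz": [0.6074,-0.714,-0.0638],"dr": [-0.0812,0.3266,0.3031],"fingers": -1},
  {"xyz": [0.6074,-0.714,-0.0638],"dr": [-0.0812,0.3266,0.3031],"fingers": -1},
  {"xyz": [0.6074,-0.714,-0.0638],"dr": [-0.0812,0.3266,0.3031],"fingers": -1},
  {"xyz": [0.6074,-0.714,-0.0638],"dr": [-0.0812,0.3266,0.3031],"fingers": -1},
  {"xyz": [0.6074,-0.714,-0.0638],"dr": [-0.0812,0.3266,0.3031],"fingers": -1},
  {"xyz": [0.6074,-0.714,-0.0638],"dr": [-0.0812,0.3266,0.3031],"fingers": -1},
  {"xyz": [0.6074,-0.714,-0.0638],"dr": [-0.0812,0.3266,0.3031],"fingers": -1},
  {"xyz": [0.6074,-0.714,-0.0638],"dr": [-0.0812,0.3266,0.3031],"fingers": -1},
  {"xyz": [0.6074,-0.714,-0.0638],"dr": [-0.0812,0.3266,0.3031],"fingers": -1},
])

```text
t: 2.65
tcp_pos: [461.0, 89.1, 279.7]
tcp_rot: [-3.142, -0.524, -0.05]
contact_force: [0.1, -0.1, 0.8]
opening: 1.0
```

```bash
python3 - <<'E'
from h import *; from bench import ctrl
apply([0.6074, -0.714, -0.0638,-0.0812, 0.3266, 0.3031])
p,R=load(); print(p,R.as_euler('xyz'))
s=ctrl.read_state(); print(s['joints'].round(3),s['tcp_pos'],s['tcp_rot'])
f=ctrl.grab_frame("wrist"); cv2.imwrite("pics/w1.png",f["pixels"][:,:,::-1]); np.savez("w1.npz",K=f["K"],d=f["dist_coeffs"],m=f["mount"],p=s['tcp_pos'],r=s['tcp_rot'])
print(f["mount"])
for d in ctrl.silhouettes("bottle","wrist")[:3]:
    ys,xs=np.where(d["pixels"]); print(d["conf"],d["centre"],xs.min(),xs.max(),ys.min(),ys.max())
R=RT(30); g=W(-151,BY,48); tz=R.apply([0,0,1]); tcp=g+2*tz; print(tcp,row(tcp-tz*110,R),row(tcp,R))
E
```

```text
[460.89205722  90.35470086 279.50413194] [-3.14159166 -0.52352145 -0.0475448 ]
[ 0.129 -0.663  2.265 -0.104  1.024  1.781] [460.95497654  89.06096481 279.68639256] [-3.14153251 -0.52402138 -0.05014575]
[[-1.03266202e-03 -9.58769545e-01 -2.84182850e-01  8.05310454e+01]
 [ 9.99999431e-01 -9.13674546e-04 -5.51258111e-04 -1.11148992e+00]
 [ 2.68878852e-04 -2.84183258e-01  9.58769943e-01 -1.53394789e+02]
 [ 0.00000000e+00  0.00000000e+00  0.00000000e+00  1.00000000e+00]]
0.86 [173.1, 437.9] 156 237 418 448
0.85 [436.2, 361.2] 393 514 299 439
0.62 [314.9, 172.6] 270 358 50 263
[560.74760653  85.60145462  46.26794919] (array([-0.04  ,  0.    ,  0.1893]), array([ 0.,  0., -0.])) (array([-0.04 ,  0.   ,  0.336]), array([ 0.,  0., -0.]))
```

View pics/w1.png

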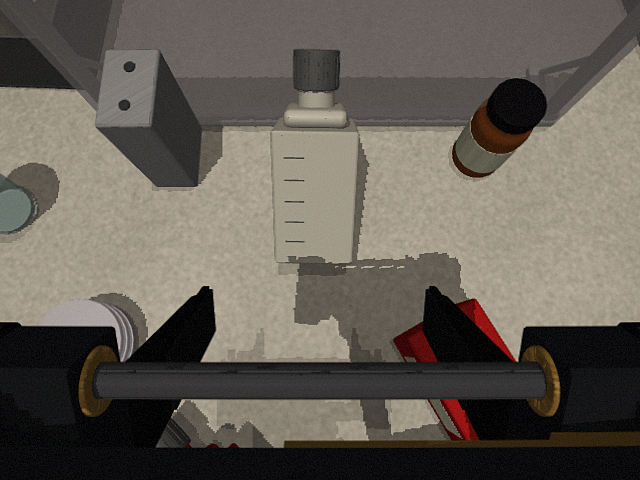

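```bash
cat > fit.py <<'E'
from h import *
def wristcam(d):
    m=d["m"]; Rt=Ro.from_euler('xyz',d["r"]).as_matrix(); 
    A=np.eye(4);A[:3,:3]=Rt;A[:3,3]=d["p"]; C=A@m; Ci=np.linalg.inv(C)
    return dict(K=d["K"],dist_coeffs=d["d"],R=Ci[:3,:3],t=Ci[:3,3])
E
python3 - <<'E'
from fit import *
from bench import ctrl
Wc=wristcam(np.load("w1.npz"))
for uv,z in [((275,262),58),((352,263),58)]: print("foot raised",topan(ray(Wc,uv,z)))
for uv in [(105,51),(158,50),(150,128),(96,124)]: print("stop top",topan(ray(Wc,uv,140)))
for uv in [(151,187),(199,187)]: print("stop bot",topan(ray(Wc,uv,0)))
for uv in [(205,125),(280,126),(550,126)]: print("panel foot",topan(ray(Wc,uv,0)))
a=np.radians(50)
zz=np.cos(a)*128+np.sin(a)*76
for uv in [(272,131),(358,129)]: print("shoulder exp x",-134+np.sin(a)*128-np.cos(a)*76,topan(ray(Wc,uv,zz)))
zc=np.cos(a)*190+np.sin(a)*58
for uv in [(294,50),(339,50)]: print("cap top",topan(ray(Wc,uv,np.cos(a)*190+np.sin(a)*38)))
E
```

```text
foot raised [-177.55396717   61.37773682   58.        ]
foot raised [-178.81878839  -14.12803742   58.        ]
stop top [ -1.33528912 208.88549327 140.        ]
stop top [ -0.87468733 161.27174019 140.        ]
stop top [-78.08681427 160.89961368 140.        ]
stop top [-73.90875111 207.53450805 140.        ]
stop bot [-75.22737677 216.13127958   0.        ]
stop bot [-75.53562426 159.28244782   0.        ]
panel foot [  5.51211844 157.33239027   0.        ]
panel foot [3.62119371e+00 6.53146683e+01 5.68434189e-14]
panel foot [   3.16377929 -266.32627915    0.        ]
shoulder exp x -84.7981696169478 [-81.83958749  57.37815292 140.49619172]
shoulder exp x -84.7981696169478 [-80.26071844 -14.99078404 140.49619172]
cap top [-11.0229753   39.0456472  151.23933468]
cap top [-11.18240971   0.44437385 151.23933468]
```

Request:
carry_out([
  {"xyz": [-0.04,-0.003,0.08],"dr": [0,0,0],"fingers": -1},
  {"xyz": [-0.04,-0.003,0.16],"dr": [0,0,0],"fingers": -1},
  {"xyz": [-0.04,-0.003,0.22],"dr": [0,0,0],"fingers": -1},
  {"xyz": [-0.04,-0.003,0.26],"dr": [0,0,0],"fingers": -1},
  {"xyz": [-0.04,-0.003,0.28],"dr": [0,0,0],"fingers": -1},
  {"xyz": [-0.04,-0.003,0.28],"dr": [0,0,0],"fingers": -1},
])

```text
t: 3.5
tcp_pos: [539.4, 88.2, 81.1]
tcp_rot: [3.141, -0.52, -0.048]
contact_force: [-0.5, -0.1, 0.5]
opening: 1.001
```

```bash
python3 - <<'E'
from h import *; from bench import ctrl
apply([-0.04,-.003,.28,0,0,0])
s=ctrl.read_state(); print(s['t'],s['joints'].round(3),s['tcp_pos'],s['contact_force'],topan(s['tcp_pos']),load()[0])
f=ctrl.grab_frame("wrist"); cv2.imwrite("pics/w2.png",f["pixels"][:,:,::-1])
f=ctrl.grab_frame("scene"); cv2.imwrite("pics/s2.png",cv2.resize(f["pixels"][200:360,200:400,::-1],None,fx=3,fy=3))
E
```

```text
3.5 [ 0.102 -0.219  2.317 -0.148  0.533  1.829] [539.35409904  88.19787217  81.05623158] [-0.4525104  -0.10556823  0.50646763] [-171.49266094   20.07767951   81.05623158] [539.91373794  88.8475512   82.63268917]
```

View pics/w2.png

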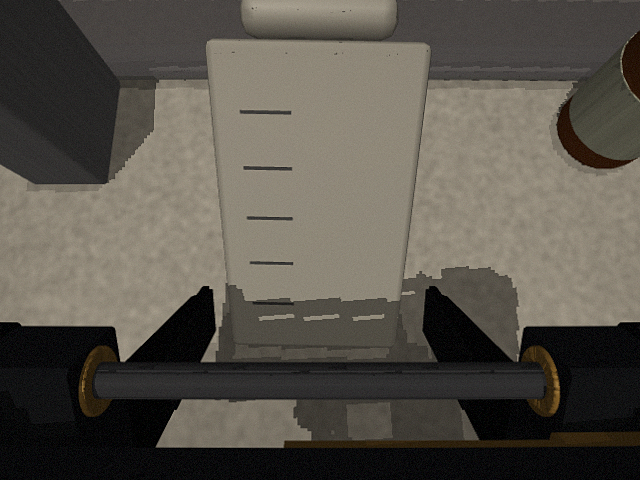

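View pics/s2.png

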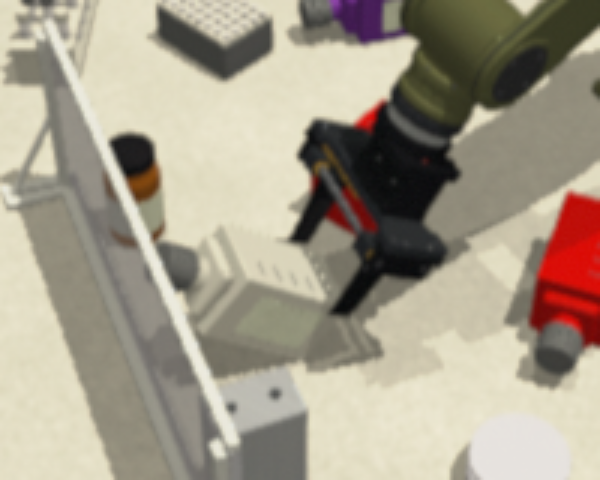

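Request:
carry_out([
  {"xyz": [0,-0.001,0.025],"dr": [0,0,0],"fingers": -1},
  {"xyz": [0,-0.001,0.046],"dr": [0,0,0],"fingers": -1},
  {"xyz": [0,-0.001,0.056],"dr": [0,0,0],"fingers": -1},
  {"xyz": [0,-0.001,0.056],"dr": [0,0,0],"fingers": -1},
])

```text
t: 4.1
tcp_pos: [561.1, 88.6, 46.7]
tcp_rot: [-3.142, -0.524, -0.048]
contact_force: [-0.5, -0.9, -0.4]
opening: 1.003
```

```bash
python3 - <<'E'
from h import *; from bench import ctrl
apply([0,-.001,.056,0,0,0])
s=ctrl.read_state(); print(s['t'],s['joints'].round(3),s['tcp_pos'],s['contact_force'],topan(s['tcp_pos']),load()[0])
f=ctrl.grab_frame("wrist"); cv2.imwrite("pics/w3.png",f["pixels"][:,:,::-1])
E
```

```text
4.1 [ 0.097 -0.101  2.287 -0.169  0.442  1.85 ] [561.05309944  88.56173384  46.67011693] [-0.52712936 -0.88942773 -0.44852829] [-149.83541205   21.47144575   46.67011693] [560.92284427  88.59881428  46.25799906]
```

View pics/w3.png

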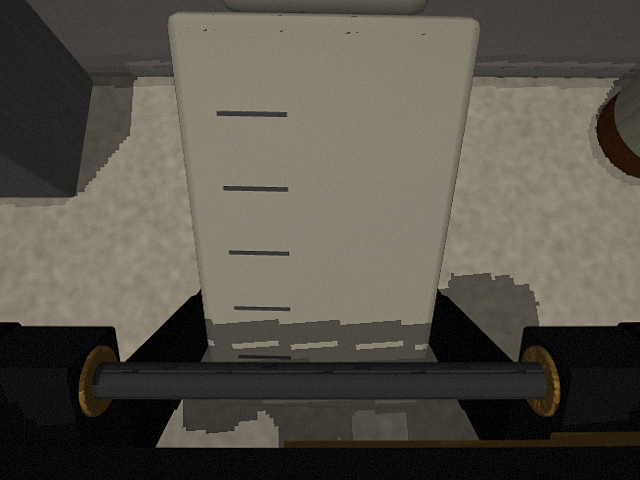

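Request:
carry_out([
  {"xyz": [0,0,0],"dr": [0,0,0],"fingers": 0.2},
  {"xyz": [0,0,0],"dr": [0,0,0],"fingers": 0.2},
  {"xyz": [0,0,0],"dr": [0,0,0],"fingers": 0.2},
  {"xyz": [0,0,0],"dr": [0,0,0],"fingers": 0.2},
], force=12)

```text
t: 4.65
tcp_pos: [561.1, 88.6, 46.7]
tcp_rot: [3.141, -0.524, -0.047]
contact_force: [-2.8, -0.5, 2.8]
opening: 0.804
```

```bash
python3 - <<'E'
from h import *; from bench import ctrl
s=ctrl.read_state(); print(s['t'],s['contact_force'],s['torque'],s['opening'])
# path: lower edge xl(theta) panel frame; grasp pt in bottle frame u up underside, v along axis
p,R=load(); g=topan(p-2*R.apply([0,0,1])); a=np.radians(50)
d=np.array([g[0]+134,g[2]]); u=d@[-np.cos(a),np.sin(a)]; v=d@[np.sin(a),np.cos(a)]; print("u,v",u,v)
R0=R
for th in (50,47,44,41,38,35,32,29,26,24):
    t=np.radians(th); xl=-(190*np.sin(t)-18*np.cos(t)); 
    x=xl-u*np.cos(t)+v*np.sin(t); z=u*np.sin(t)+v*np.cos(t)
    for mode in (0,1):
        Rn=RT(30+(50-th if mode else 0))
        tp=W(x,g[1],z)+2*Rn.apply([0,0,1]); r=row(tp,Rn); print(th,mode,(x-g[0]).round(1),(z-g[2]).round(1),r[0],r[1])
E
```

```text
4.65 [-2.81613936 -0.48550446  2.83228624] [-0.09637354  0.39195741  0.03159501] 0.8040180441613123
u,v 47.66884213280886 17.84987045234198
50 0 0.0 0.0 [ 0. -0.  0.] [ 0.  0. -0.]
50 1 0.0 0.0 [ 0. -0.  0.] [ 0.  0. -0.]
47 0 4.8 -1.0 [ 0.0049 -0.      0.0043] [ 0.  0. -0.]
47 1 4.8 -1.0 [ 0.0051 -0.      0.0043] [ 0.      0.0334 -0.    ]
44 0 10.0 -2.0 [ 0.0102 -0.      0.009 ] [ 0.  0. -0.]
44 1 10.0 -2.0 [ 0.0105 -0.      0.009 ] [ 0.      0.0667 -0.    ]
41 0 15.6 -3.2 [ 0.0159 -0.      0.0142] [ 0.  0. -0.]
41 1 15.6 -3.2 [ 0.0163 -0.      0.0141] [ 0.   0.1 -0. ]
38 0 21.6 -4.6 [ 0.0219 -0.      0.0197] [ 0.  0. -0.]
38 1 21.6 -4.6 [ 0.0224 -0.      0.0196] [ 0.      0.1334 -0.    ]
35 0 27.9 -6.0 [ 0.0282 -0.      0.0256] [ 0.  0. -0.]
35 1 27.9 -6.0 [ 0.0289 -0.      0.0255] [ 0.      0.1667 -0.    ]
32 0 34.6 -7.6 [ 0.0349 -0.      0.0318] [ 0.  0. -0.]
32 1 34.6 -7.6 [ 0.0357 -0.      0.0317] [ 0.   0.2 -0. ]
29 0 41.6 -9.3 [ 0.0418 -0.      0.0384] [ 0.  0. -0.]
29 1 41.6 -9.3 [ 0.0428 -0.      0.0382] [ 0.      0.2334 -0.    ]
26 0 48.8 -11.1 [ 0.049  -0.      0.0453] [ 0.  0. -0.]
26 1 48.8 -11.1 [ 0.0501 -0.      0.0451] [ 0.      0.2667 -0.    ]
24 0 53.8 -12.3 [ 0.054  -0.      0.0501] [ 0.  0. -0.]
24 1 53.8 -12.3 [ 0.0551 -0.      0.0498] [ 0.      0.2889 -0.    ]
```

Request:
carry_out([
  {"xyz": [0.0025,0,0.002],"dr": [0,0,0],"fingers": 0.2},
  {"xyz": [0.005,0,0.0043],"dr": [0,0,0],"fingers": 0.2},
  {"xyz": [0.0075,0,0.0066],"dr": [0,0,0],"fingers": 0.2},
  {"xyz": [0.0102,0,0.009],"dr": [0,0,0],"fingers": 0.2},
  {"xyz": [0.0102,0,0.009],"dr": [0,0,0],"fingers": 0.2},
])

```text
t: 5.28
tcp_pos: [569.8, 88.0, 43.5]
tcp_rot: [3.142, -0.52, -0.049]
contact_force: [-6.5, -0.9, 5.2]
opening: 0.801
```

```bash
cat > look.py <<'E'
import sys
from h import *; from bench import ctrl
n=sys.argv[1]; cams=sys.argv[2:]
s=ctrl.read_state(); print(s['t'],s['joints'].round(2),"pan",topan(s['tcp_pos']).round(1),"cmd",topan(load()[0]).round(1),"F",s['contact_force'].round(1),"T",s['torque'].round(2),s['opening'].round(3))
for c in cams:
    f=ctrl.grab_frame(c); a=f["pixels"][:,:,::-1]
    if c=="scene": a=cv2.resize(a[190:350,210:390],None,fx=3.2,fy=3.2)
    if c=="top": a=cv2.resize(a[80:220,170:430],None,fx=3,fy=3)
    cv2.imwrite(f"pics/{c}{n}.png",a)
E
python3 -c "
from h import *
apply([.0102,0,.009,0,0,0])"; python3 look.py 4 scene
```

```text
Traceback (most recent call last):
  File "look.py", line 4, in <module>
    s=ctrl.read_state(); print(s['t'],s['joints'].round(2),"pan",topan(s['tcp_pos']).round(1),"cmd",topan(load()[0]).round(1),"F",s['contact_force'].round(1),"T",s['torque'].round(2),s['opening'].round(3))
                                                                                                                                                                                       ^^^^^^^^^^^^^^^^^^
AttributeError: 'float' object has no attribute 'round'
```

```bash
sed -i "s/s\['opening'\].round(3)/s['opening']/" look.py; python3 look.py 4 scene
```

```text
5.275 [ 0.09 -0.07  2.27 -0.17  0.44  1.85] pan [-141.    21.3   43.5] cmd [-140.    21.5   44.2] F [-6.5 -0.9  5.2] T [-0.11  0.82 -0.25] 0.8012268048766854
```

View pics/scene4.png

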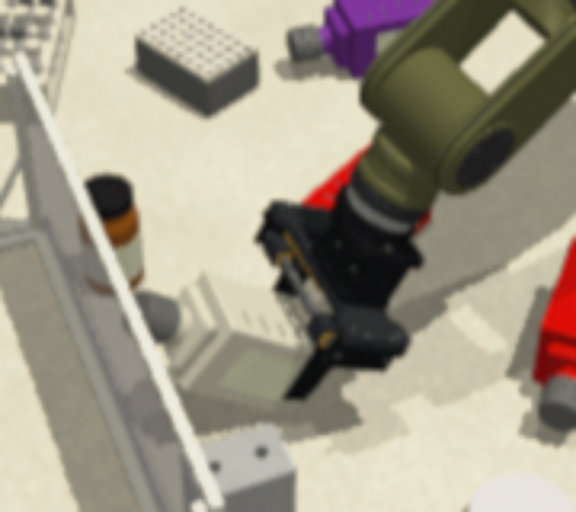

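Request:
carry_out([
  {"xyz": [0.003,0,0.0027],"dr": [0,0,0],"fingers": 0.2},
  {"xyz": [0.006,0,0.0054],"dr": [0,0,0],"fingers": 0.2},
  {"xyz": [0.009,0,0.0081],"dr": [0,0,0],"fingers": 0.2},
  {"xyz": [0.0117,0,0.0107],"dr": [0,0,0],"fingers": 0.2},
  {"xyz": [0.0117,0,0.0107],"dr": [0,0,0],"fingers": 0.2},
])

```text
t: 5.95
tcp_pos: [581.0, 87.4, 40.5]
tcp_rot: [3.141, -0.519, -0.049]
contact_force: [-6.8, -1.0, 4.1]
opening: 0.798
```

```bash
python3 -c "
from h import *
apply([.0117,0,.0107,0,0,0])"; python3 look.py 5 scene
```

```text
5.95 [ 0.09 -0.04  2.24 -0.17  0.43  1.84] pan [-129.9   21.2   40.5] cmd [-128.4   21.5   41.7] F [-6.8 -1.   4.1] T [-0.06  0.84 -0.22] 0.79797517570031
```

View pics/scene5.png

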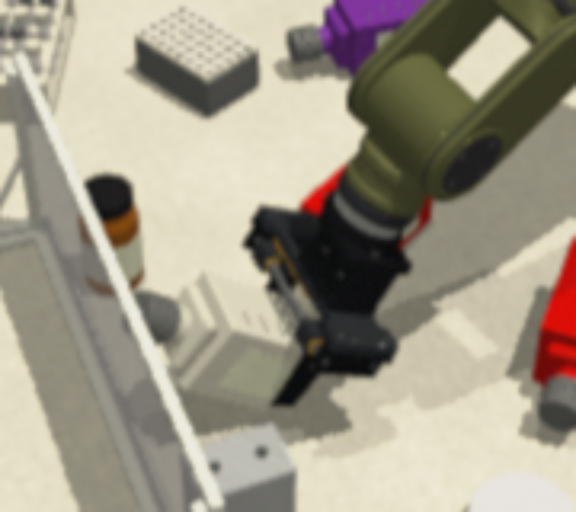

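The scene views at t=5.3 and t=5.95 show the bottle at the same lean while the gripper moved, so the pads slip along its sides. I'll go back to the first grasp, slightly nearer the foot, and grip harder.

```bash
python3 - <<'E'
from h import *
R=RT(30); g=W(-134-47*.643+14*.766,21.5,47*.766+14*.643); print(topan(g)); tp=g+2*R.apply([0,0,1]); print(row(tp,R))
E
```

```text
[-153.497   21.5     45.004]
(array([-0.0268,  0.    , -0.0179]), array([ 0.,  0., -0.]))
```

Request:
carry_out([
  {"xyz": [0,0,0],"dr": [0,0,0],"fingers": -1},
  {"xyz": [0,0,0],"dr": [0,0,0],"fingers": -1},
])

```text
t: 6.25
tcp_pos: [582.7, 87.6, 41.7]
tcp_rot: [-3.141, -0.524, -0.048]
contact_force: [-0.2, 0.1, 1.1]
opening: 0.953
```

```bash
python3 look.py 6 top; python3 - <<'E'
from h import *
E
```

```text
6.25 [ 0.09 -0.04  2.24 -0.17  0.43  1.84] pan [-128.1   21.5   41.7] cmd [-128.4   21.5   41.7] F [-0.2  0.1  1.1] T [0.07 0.26 0.01] 0.952958447560805
```

View pics/top6.png

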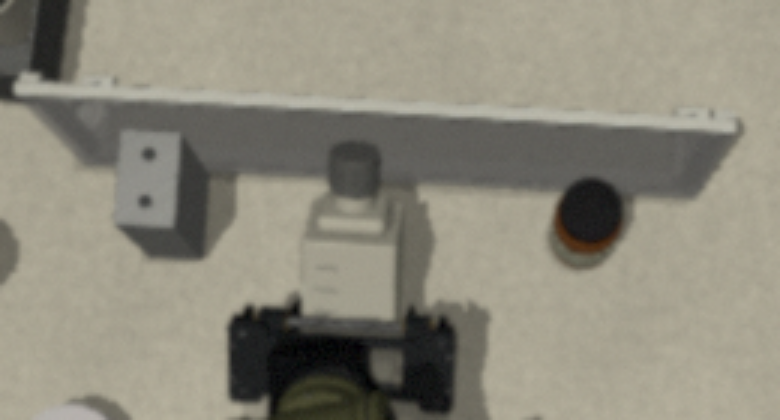

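Request:
carry_out([
  {"xyz": [-0.013,0,-0.009],"dr": [0,0,0],"fingers": -1},
  {"xyz": [-0.0268,0,-0.0179],"dr": [0,0,0],"fingers": -1},
  {"xyz": [-0.0268,0,-0.0179],"dr": [0,0,0],"fingers": -1},
  {"xyz": [-0.0268,0,-0.0179],"dr": [0,0,0],"fingers": 0.2},
  {"xyz": [-0.0268,0,-0.0179],"dr": [0,0,0],"fingers": 0.2},
  {"xyz": [-0.0268,0,-0.0179],"dr": [0,0,0],"fingers": 0.2},
  {"xyz": [-0.0268,0,-0.0179],"dr": [0,0,0],"fingers": 0.2},
], force=30)

```text
t: 7.18
tcp_pos: [558.8, 88.7, 43.4]
tcp_rot: [-3.142, -0.524, -0.048]
contact_force: [-0.5, -0.5, 0.4]
opening: 0.799
```

```bash
python3 - <<'E'
from h import *
apply([-0.0268,0,-0.0179,0,0,0])
u,v=47,14; R=RT(30); g=topan(load()[0]-2*R.apply([0,0,1])); x0,z0=None,None
for th in (50,47,44,41,38,35,32,29,26,24):
    t=np.radians(th); xl=-(190*np.sin(t)-18*np.cos(t)); 
    x=xl-u*np.cos(t)+v*np.sin(t); z=u*np.sin(t)+v*np.cos(t)
    if x0 is None: x0,z0=x,z
    print(th,round(x-x0,1),round(z-z0,1),row(W(x,g[1],z)+2*R.apply([0,0,1]),R)[0])
E
python3 look.py 7
```

```text
50 0.0 0.0 [ 0. -0. -0.]
47 5.0 -1.1 [ 0.005  -0.      0.0045]
44 10.3 -2.3 [ 0.0104 -0.      0.0095]
41 16.1 -3.6 [ 0.0162 -0.      0.0149]
38 22.3 -5.0 [ 0.0224 -0.      0.0206]
35 28.8 -6.6 [ 0.0289 -0.      0.0267]
32 35.6 -8.2 [ 0.0357 -0.      0.0332]
29 42.8 -10.0 [ 0.0428 -0.      0.04  ]
26 50.2 -11.8 [ 0.0502 -0.      0.0471]
24 55.4 -13.1 [ 0.0553 -0.      0.052 ]
7.175 [ 0.1  -0.1   2.29 -0.17  0.44  1.85] pan [-152.1   21.5   43.4] cmd [-152.5   21.5   43.3] F [-0.5 -0.5  0.4] T [-0.05  0.22 -0.11] 0.7994743217967077
```

Request:
carry_out([
  {"xyz": [0.0025,0,0.0022],"dr": [0,0,0],"fingers": 0.2},
  {"xyz": [0.005,0,0.0045],"dr": [0,0,0],"fingers": 0.2},
  {"xyz": [0.0075,0,0.0068],"dr": [0,0,0],"fingers": 0.2},
  {"xyz": [0.0104,0,0.0095],"dr": [0,0,0],"fingers": 0.2},
  {"xyz": [0.0104,0,0.0095],"dr": [0,0,0],"fingers": 0.2},
])

```text
t: 7.8
tcp_pos: [566.8, 88.2, 40.3]
tcp_rot: [3.141, -0.518, -0.049]
contact_force: [-17.6, -0.6, 15.5]
opening: 0.8
```

```bash
python3 -c "
from h import *
apply([.0104,0,.0095,0,0,0])"; python3 look.py 8 scene top
```

```text
7.8 [ 0.1  -0.07  2.27 -0.17  0.43  1.85] pan [-144.1   21.3   40.3] cmd [-142.2   21.5   41. ] F [-17.6  -0.6  15.5] T [-0.02  1.52 -0.3 ] 0.7995783236573929
```

View pics/scene8.png

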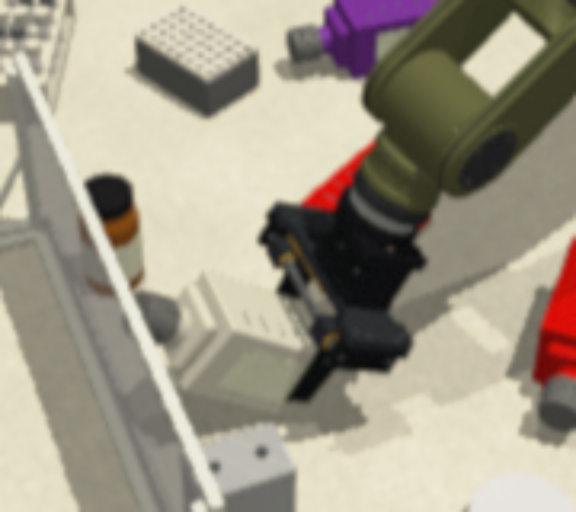

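View pics/top8.png

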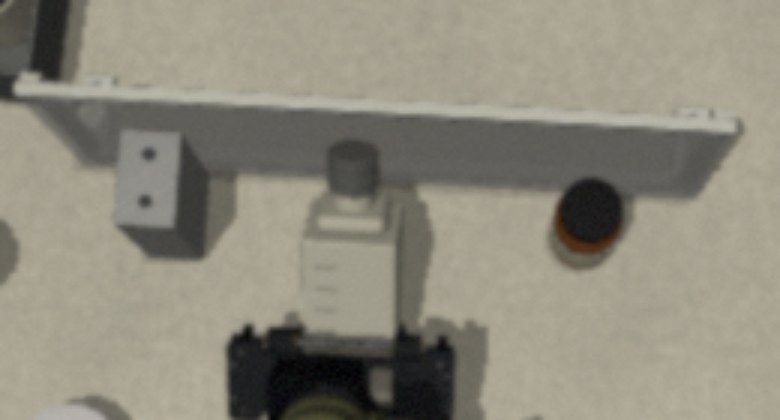

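The fixed tool orientation and the downward bias jammed the bottle at 17 N, so I'll release it. I'll regrip nearer the raised rear corner with the tool almost vertical, then turn the tool together with the bottle.

Request:
carry_out([
  {"xyz": [-0.004,0,-0.004],"dr": [0,0,0],"fingers": 0.2},
  {"xyz": [-0.008,0,-0.008],"dr": [0,0,0],"fingers": -1},
  {"xyz": [-0.01,0,-0.0095],"dr": [0,0,0],"fingers": -1},
  {"xyz": [-0.01,0,-0.0095],"dr": [0,0,0],"fingers": -1},
])

```text
t: 8.4
tcp_pos: [559.1, 88.8, 43.9]
tcp_rot: [-3.141, -0.525, -0.048]
contact_force: [-0.1, -0.4, -0.5]
opening: 0.991
```

```bash
python3 - <<'E'
from h import *
apply([-.01,0,-.0095,0,0,0])
u,v=56,14; a=np.radians(50)
g=W(-134-u*np.cos(a)+v*np.sin(a),21.5,u*np.sin(a)+v*np.cos(a)); R=RT(8); print(topan(g),row(g+2*R.apply([0,0,1]),R))
E
python3 look.py 9 wrist
```

```text
[-159.27148394   21.5          51.89751535] (array([-0.0035,  0.    , -0.012 ]), array([ 0.    , -0.2444, -0.    ]))
8.4 [ 0.1  -0.1   2.29 -0.17  0.44  1.85] pan [-151.8   21.6   43.9] cmd [-152.2   21.5   43.4] F [-0.1 -0.4 -0.5] T [ 0.12  0.35 -0.02] 0.9907757089941768
```

View pics/wrist9.png

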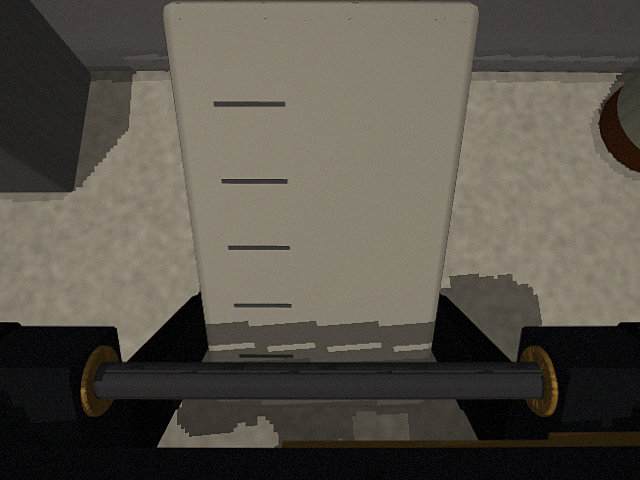

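Request:
carry_out([
  {"xyz": [-0.001,0,-0.008],"dr": [0,-0.08,0],"fingers": -1},
  {"xyz": [-0.002,0,-0.014],"dr": [0,-0.16,0],"fingers": -1},
  {"xyz": [-0.0035,0,-0.013],"dr": [0,-0.2444,0],"fingers": -1},
  {"xyz": [-0.0035,0,-0.012],"dr": [0,-0.2444,0],"fingers": -1},
  {"xyz": [-0.0035,0,-0.012],"dr": [0,-0.2444,0],"fingers": -1},
])

```text
t: 9.07
tcp_pos: [551.2, 89.0, 49.1]
tcp_rot: [3.141, -0.14, -0.048]
contact_force: [0.2, -0.0, -0.4]
opening: 1.0
```

```bash
python3 - <<'E'
from h import *
apply([-.0035,0,-.012,0,-.2444,0])
E
python3 look.py 10 wrist scene
```

```text
9.075 [ 0.07  0.03  2.08 -0.02  0.89  1.7 ] pan [-159.7   21.4   49.1] cmd [-159.    21.5   49.9] F [ 0.2 -0.  -0.4] T [0.02 0.07 0.01] 0.9997964122931154
```

View pics/wrist10.png

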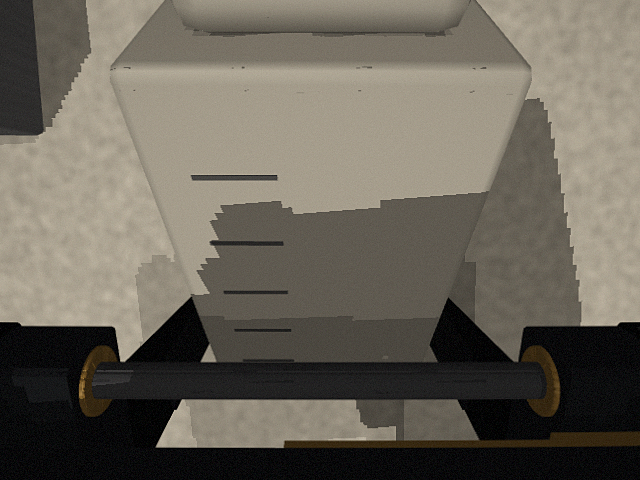

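View pics/scene10.png

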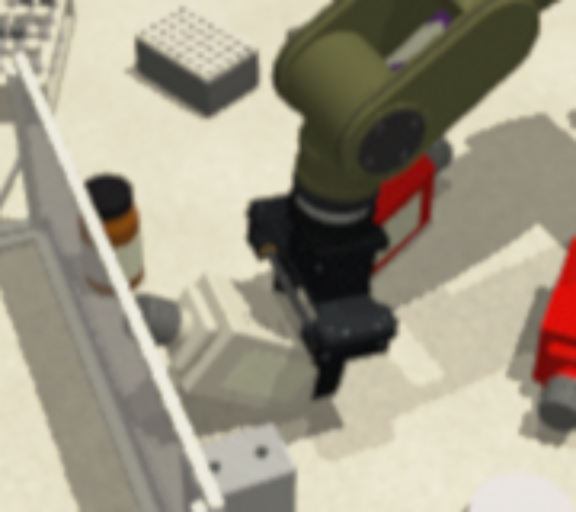

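Straddling well. Gripping at 45 N and computing the turning path.

Request:
carry_out([
  {"xyz": [0,0,0],"dr": [0,0,0],"fingers": 0.2},
  {"xyz": [0,0,0],"dr": [0,0,0],"fingers": 0.2},
  {"xyz": [0,0,0],"dr": [0,0,0],"fingers": 0.2},
  {"xyz": [0,0,0],"dr": [0,0,0],"fingers": 0.2},
], force=45)

```text
t: 9.68
tcp_pos: [551.7, 89.1, 49.9]
tcp_rot: [-3.141, -0.139, -0.048]
contact_force: [-2.0, 1.2, 1.8]
opening: 0.8
```

```bash
python3 look.py 11; cat > path.py <<'E'
from h import *
def path(u,v,th0,ths,k,dz,tau0):
    x0=None; g=load()[0]-2*load()[1].apply([0,0,1]); gp=topan(g)
    for th in [th0]+list(ths):
        t=np.radians(th); xl=-(190*np.sin(t)-18*np.cos(t)); x=xl-u*np.cos(t)+v*np.sin(t); z=u*np.sin(t)+v*np.cos(t)
        if x0 is None: x0,z0=x,z; continue
        R=RT(tau0+k*(th0-th)); r=row(W(gp[0]+x-x0,gp[1],gp[2]+z-z0+dz)+2*R.apply([0,0,1]),R); print(th,(x-x0).round(1),(z-z0).round(1),r[0],r[1])
E
python3 -c "
from path import *
path(56,14,50,[49,48,47,46,45,44,43,42,41,40,38,36,34,32,30,28,26,24,22,20],.9,1.2,8)"
```

```text
9.675 [ 0.07  0.03  2.08 -0.02  0.89  1.7 ] pan [-159.2   21.6   49.9] cmd [-159.    21.5   49.9] F [-2.   1.2  1.8] T [0.15 0.32 0.1 ] 0.8003355935774761
49 1.5 -0.4 [ 0.0021 -0.     -0.0007] [ 0.    0.01 -0.  ]
48 3.0 -0.9 [ 0.0041 -0.      0.0002] [ 0.    0.02 -0.  ]
47 4.6 -1.4 [ 0.0062 -0.      0.0011] [ 0.    0.03 -0.  ]
46 6.2 -1.9 [ 0.0083 -0.      0.0021] [ 0.    0.04 -0.  ]
45 7.9 -2.4 [ 0.0105 -0.      0.003 ] [ 0.    0.05 -0.  ]
44 9.7 -2.9 [ 0.0127 -0.      0.0041] [ 0.    0.06 -0.  ]
43 11.4 -3.5 [ 0.015  -0.      0.0051] [ 0.    0.07 -0.  ]
42 13.2 -4.0 [ 0.0173 -0.      0.0062] [ 0.    0.08 -0.  ]
41 15.1 -4.6 [ 0.0197 -0.      0.0073] [ 0.    0.09 -0.  ]
40 17.0 -5.2 [ 0.0221 -0.      0.0084] [ 0.   0.1 -0. ]
38 20.9 -6.4 [ 0.0272 -0.      0.0107] [ 0.    0.12 -0.  ]
36 25.1 -7.7 [ 0.0325 -0.      0.0131] [ 0.    0.14 -0.  ]
34 29.3 -9.0 [ 0.0379 -0.      0.0156] [ 0.    0.16 -0.  ]
32 33.8 -10.3 [ 0.0436 -0.      0.0182] [ 0.    0.18 -0.  ]
30 38.3 -11.8 [ 0.0495 -0.      0.0209] [ 0.   0.2 -0. ]
28 43.1 -13.2 [ 0.0555 -0.      0.0237] [ 0.    0.22 -0.  ]
26 47.9 -14.8 [ 0.0618 -0.      0.0266] [ 0.    0.24 -0.  ]
24 52.9 -16.3 [ 0.0682 -0.      0.0296] [ 0.    0.26 -0.  ]
22 58.1 -17.9 [ 0.0747 -0.      0.0326] [ 0.    0.28 -0.  ]
20 63.3 -19.6 [ 0.0814 -0.      0.0357] [ 0.   0.3 -0. ]
```

Request:
carry_out([
  {"xyz": [0.0021,0,-0.0007],"dr": [0,0.01,0],"fingers": 0.2},
  {"xyz": [0.0041,0,0.0002],"dr": [0,0.02,0],"fingers": 0.2},
  {"xyz": [0.0062,0,0.0011],"dr": [0,0.03,0],"fingers": 0.2},
  {"xyz": [0.0062,0,0.0011],"dr": [0,0.03,0],"fingers": 0.2},
])

```text
t: 10.18
tcp_pos: [555.8, 88.7, 48.9]
tcp_rot: [3.141, -0.185, -0.048]
contact_force: [-2.8, 0.3, -4.1]
opening: 0.796
```

```bash
python3 -c "
from h import *
apply([.0062,0,.0011,0,.03,0])"; python3 look.py 12 scene
```

```text
10.175 [ 0.07  0.02  2.1  -0.03  0.84  1.71] pan [-155.1   21.4   48.9] cmd [-154.3   21.5   49.7] F [-2.8  0.3 -4.1] T [ 0.04  0.74 -0.03] 0.7958281887004073
```

View pics/scene12.png

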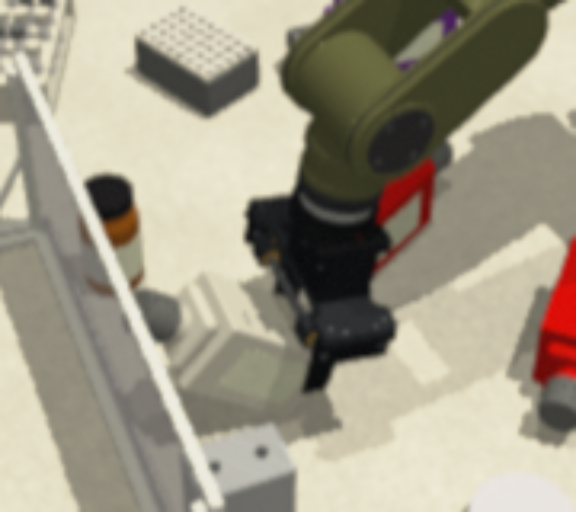

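```bash
python3 -c "
from path import *
path(56,14,47,[45,43,41,39,37,35],.9,-0.2,10.7)"
```

```text
45 3.3 -1.0 [ 0.0041 -0.      0.0024] [ 0.    0.02 -0.  ]
43 6.8 -2.1 [ 0.0085 -0.      0.0047] [ 0.    0.04 -0.  ]
41 10.5 -3.2 [ 0.0132 -0.      0.007 ] [ 0.    0.06 -0.  ]
39 14.3 -4.4 [ 0.018  -0.      0.0095] [ 0.    0.08 -0.  ]
37 18.4 -5.6 [ 0.023  -0.      0.0121] [ 0.   0.1 -0. ]
35 22.6 -6.9 [ 0.0283 -0.      0.0149] [ 0.    0.12 -0.  ]
```

Request:
carry_out([
  {"xyz": [0.0041,0,0.0024],"dr": [0,0.02,0],"fingers": 0.2},
  {"xyz": [0.0085,0,0.0047],"dr": [0,0.04,0],"fingers": 0.2},
  {"xyz": [0.0132,0,0.007],"dr": [0,0.06,0],"fingers": 0.2},
  {"xyz": [0.0132,0,0.007],"dr": [0,0.06,0],"fingers": 0.2},
])

```text
t: 10.72
tcp_pos: [566.1, 88.3, 45.8]
tcp_rot: [3.141, -0.279, -0.048]
contact_force: [-6.6, 0.0, -1.9]
opening: 0.794
```

```bash
python3 -c "
from h import *
apply([.0132,0,.007,0,.06,0])"; python3 look.py 13 scene;python3 -c "
from path import *
path(56,14,41,[39,37,35,33,31,29],.9,0,16.1)"
```

```text
10.725 [ 0.08  0.    2.13 -0.05  0.73  1.73] pan [-144.8   21.5   45.8] cmd [-143.6   21.5   46.4] F [-6.6  0.  -1.9] T [ 0.07  0.8  -0.06] 0.7935749354668553
39 3.9 -1.2 [ 0.0046 -0.      0.0029] [ 0.    0.02 -0.  ]
37 7.9 -2.4 [ 0.0094 -0.      0.006 ] [ 0.    0.04 -0.  ]
35 12.1 -3.7 [ 0.0143 -0.      0.0092] [ 0.    0.06 -0.  ]
33 16.4 -5.1 [ 0.0195 -0.      0.0125] [ 0.    0.08 -0.  ]
31 20.9 -6.5 [ 0.0248 -0.      0.016 ] [ 0.   0.1 -0. ]
29 25.6 -7.9 [ 0.0303 -0.      0.0195] [ 0.    0.12 -0.  ]
```

View pics/scene13.png

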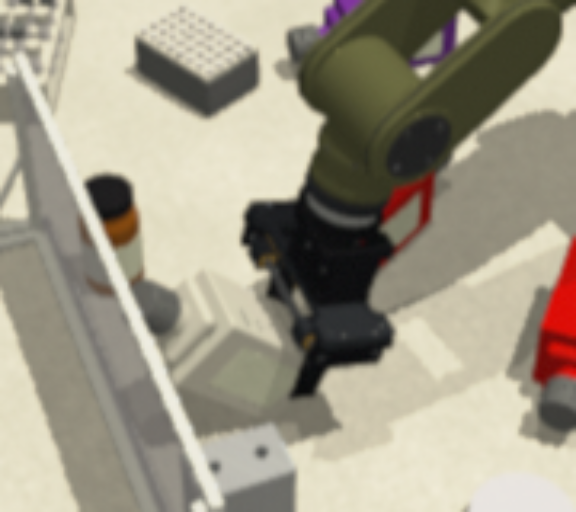

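Request:
carry_out([
  {"xyz": [0.0046,0,0.0022],"dr": [0,0.022,0],"fingers": 0.2},
  {"xyz": [0.0092,0,0.0052],"dr": [0,0.044,0],"fingers": 0.2},
  {"xyz": [0.014,0,0.0083],"dr": [0,0.067,0],"fingers": 0.2},
  {"xyz": [0.014,0,0.0083],"dr": [0,0.067,0],"fingers": 0.2},
])

```text
t: 11.28
tcp_pos: [578.0, 87.8, 42.3]
tcp_rot: [3.141, -0.384, -0.047]
contact_force: [-6.6, 0.5, -4.0]
opening: 0.8
```

```bash
python3 -c "
from h import *
apply([.014,0,.0083,0,.067,0])"; python3 look.py 14 scene wrist;python3 -c "
from path import *
path(56,14,35,[33,31,29,27,25,23,21,19],1,0,22.1)"
```

```text
11.275 [ 0.08 -0.01  2.17 -0.09  0.6   1.76] pan [-132.9   21.5   42.3] cmd [-131.8   21.5   43.3] F [-6.6  0.5 -4. ] T [0.07 0.79 0.05] 0.8004607855585258
33 4.4 -1.3 [ 0.0048 -0.      0.0038] [ 0.      0.0219 -0.    ]
31 8.9 -2.7 [ 0.0097 -0.      0.0078] [ 0.      0.0441 -0.    ]
29 13.5 -4.2 [ 0.0149 -0.      0.012 ] [ 0.      0.0663 -0.    ]
27 18.3 -5.7 [ 0.0201 -0.      0.0162] [ 0.      0.0886 -0.    ]
25 23.3 -7.2 [ 0.0256 -0.      0.0206] [ 0.      0.1108 -0.    ]
23 28.3 -8.8 [ 0.0311 -0.      0.0251] [ 0.     0.133 -0.   ]
21 33.5 -10.4 [ 0.0368 -0.      0.0297] [ 0.      0.1552 -0.    ]
19 38.8 -12.1 [ 0.0426 -0.      0.0344] [ 0.      0.1774 -0.    ]
```

View pics/scene14.png

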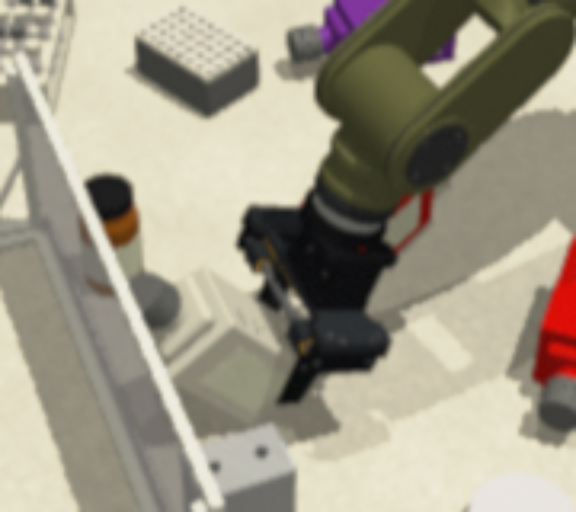

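View pics/wrist14.png

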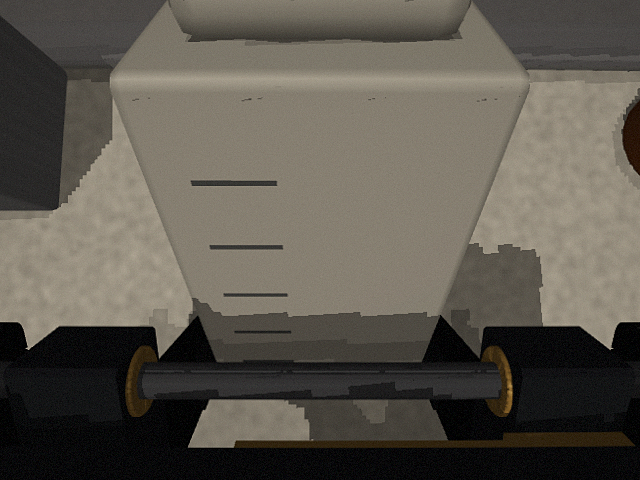

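Request:
carry_out([
  {"xyz": [0.0048,0,0.0036],"dr": [0,0.0219,0],"fingers": 0.2},
  {"xyz": [0.0097,0,0.0076],"dr": [0,0.0441,0],"fingers": 0.2},
  {"xyz": [0.0147,0,0.0117],"dr": [0,0.0663,0],"fingers": 0.2},
  {"xyz": [0.0147,0,0.0117],"dr": [0,0.0663,0],"fingers": 0.2},
])

```text
t: 11.88
tcp_pos: [591.4, 87.1, 38.2]
tcp_rot: [3.141, -0.488, -0.047]
contact_force: [-5.8, 0.8, -3.6]
opening: 0.8
```

```bash
python3 -c "
from h import *
apply([.0147,0,.0117,0,.0663,0])"; python3 look.py 15 scene;python3 -c "
from path import *
path(56,14,29.5,[28,26,24,22,20,18],1,0,28.1)"
```

```text
11.875 [ 0.09 -0.01  2.2  -0.14  0.46  1.81] pan [-119.4   21.4   38.2] cmd [-118.2   21.5   39.3] F [-5.8  0.8 -3.6] T [0.18 0.86 0.09] 0.8000276395637204
28 3.6 -1.1 [ 0.0036 -0.      0.0035] [ 0.      0.0167 -0.    ]
26 8.4 -2.6 [ 0.0084 -0.      0.0084] [ 0.      0.0389 -0.    ]
24 13.4 -4.2 [ 0.0134 -0.      0.0134] [ 0.      0.0611 -0.    ]
22 18.6 -5.8 [ 0.0186 -0.      0.0185] [ 0.      0.0834 -0.    ]
20 23.8 -7.5 [ 0.0238 -0.      0.0237] [ 0.      0.1056 -0.    ]
18 29.2 -9.1 [ 0.0292 -0.      0.029 ] [ 0.      0.1278 -0.    ]
```

View pics/scene15.png

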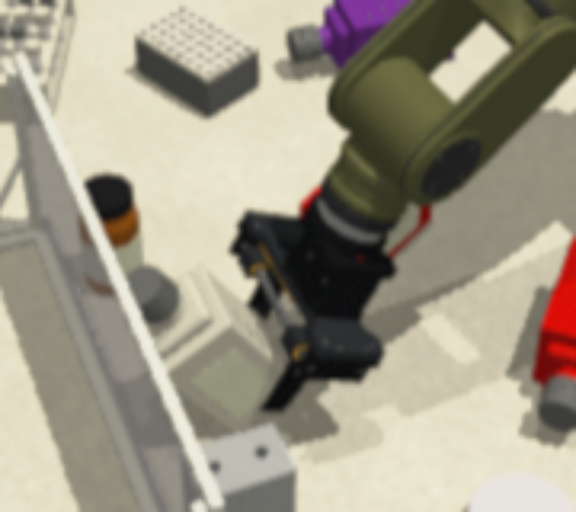

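Request:
carry_out([
  {"xyz": [0.0036,0,0.0033],"dr": [0,0.0167,0],"fingers": 0.2},
  {"xyz": [0.0084,0,0.0082],"dr": [0,0.0389,0],"fingers": 0.2},
  {"xyz": [0.0134,0,0.0132],"dr": [0,0.0611,0],"fingers": 0.2},
  {"xyz": [0.016,0,0.0156],"dr": [0,0.073,0],"fingers": 0.2},
  {"xyz": [0.016,0,0.0156],"dr": [0,0.073,0],"fingers": 0.2},
])

```text
t: 12.55
tcp_pos: [607.0, 86.7, 35.6]
tcp_rot: [3.139, -0.597, -0.048]
contact_force: [-6.2, 1.3, -4.9]
opening: 0.8
```

```bash
python3 -c "
from h import *
apply([.016,0,.0156,0,.073,0])"; python3 look.py 16 scene wrist
```

```text
12.55 [ 0.09  0.01  2.23 -0.25  0.32  1.93] pan [-103.9   21.8   35.6] cmd [-102.1   21.5   34.7] F [-6.2  1.3 -4.9] T [ 0.09  1.11 -0.06] 0.8003252857132039
```

View pics/scene16.png

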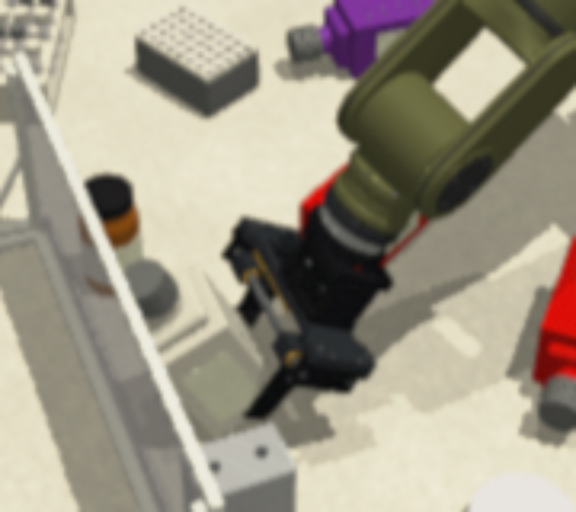

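View pics/wrist16.png

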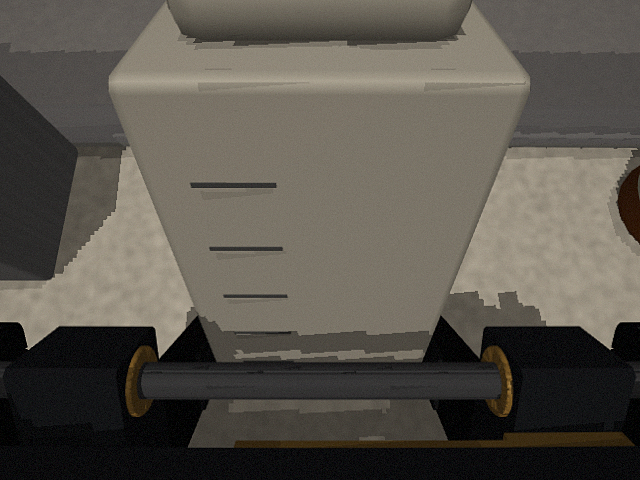

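Request:
carry_out([
  {"xyz": [-0.002,0,-0.004],"dr": [0,-0.015,0],"fingers": -1},
  {"xyz": [-0.003,0,-0.02],"dr": [0,-0.03,0],"fingers": -1},
  {"xyz": [-0.004,0,-0.05],"dr": [0,-0.03,0],"fingers": -1},
  {"xyz": [-0.005,0,-0.08],"dr": [0,-0.03,0],"fingers": -1},
  {"xyz": [-0.005,0,-0.11],"dr": [0,-0.03,0],"fingers": -1},
  {"xyz": [-0.005,0,-0.13],"dr": [0,-0.03,0],"fingers": -1},
  {"xyz": [-0.005,0,-0.13],"dr": [0,-0.03,0],"fingers": -1},
])

```text
t: 13.52
tcp_pos: [553.1, 90.2, 120.1]
tcp_rot: [-3.142, -0.561, -0.048]
contact_force: [1.0, -0.9, 0.1]
opening: 0.995
```

```bash
python3 -c "
from h import *
apply([-.005,0,-.13,0,-.03,0])"; python3 look.py 17 scene wrist top
```

```text
13.525 [ 0.11 -0.26  2.29 -0.15  0.57  1.83] pan [-157.9   22.8  120.1] cmd [-160.7   21.5  112.7] F [ 1.  -0.9  0.1] T [0.07 0.27 0.02] 0.9952459769341432
```

View pics/scene17.png

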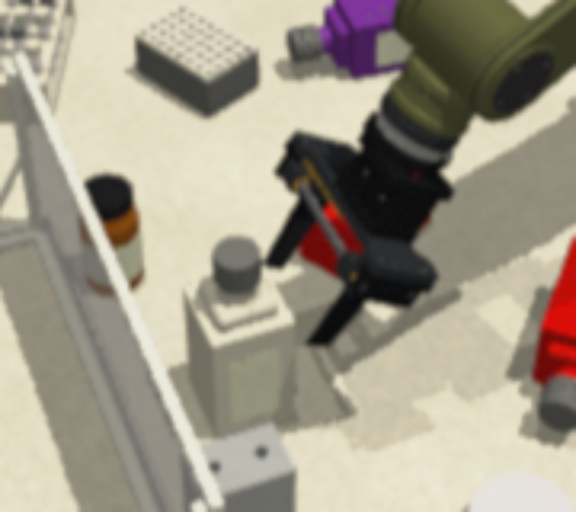

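View pics/wrist17.png

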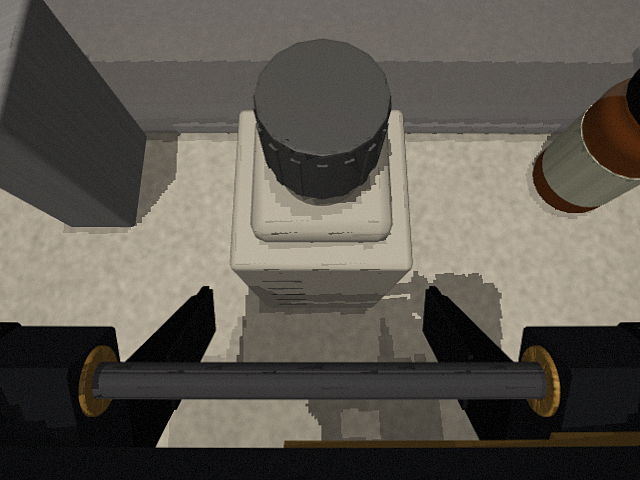

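View pics/top17.png

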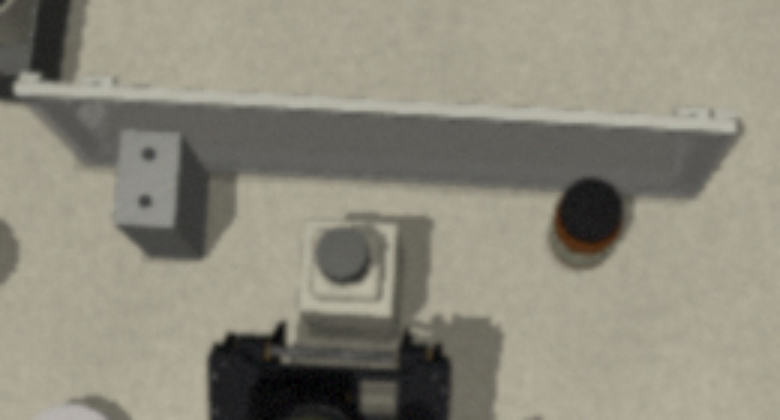

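```bash
python3 look.py 18 top; python3 - <<'E'
from h import *; from bench import ctrl
T=ctrl.grab_frame("top")
print("cap",topan(ray(T,(343/3+170,247/3+80),190)))
for uv,z in [((303,222),128),((396,222),128),((395,320),128),((300,315),128)]: print(topan(ray(T,(uv[0]/3+170,uv[1]/3+80),z)))
E
```

```text
13.675 [ 0.11 -0.26  2.29 -0.15  0.57  1.83] pan [-159.6   22.3  116.5] cmd [-160.7   21.5  112.7] F [-0.2  0.3  0.6] T [0.08 0.33 0.03] 0.9976372133894963
cap [-96.52128166  18.36236194 190.        ]
[-66.1302352   57.31522345 128.        ]
[-62.09642068 -16.73950638 128.        ]
[-140.62183824  -20.71882479  128.        ]
[-140.82739312   54.87439464  128.        ]
```

View pics/top18.png

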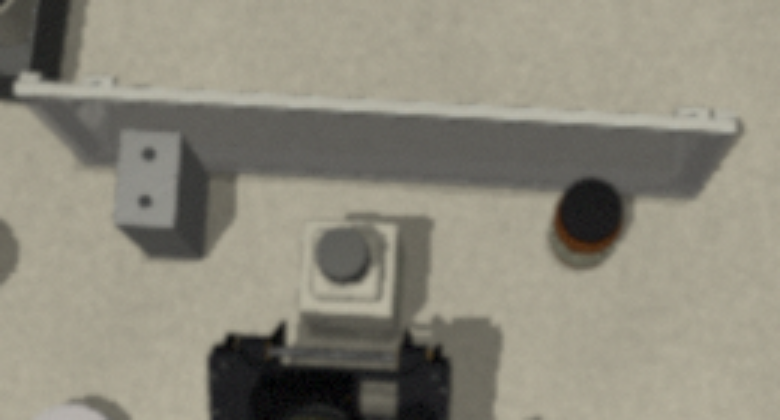

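```bash
python3 - <<'E'
from h import *; from bench import ctrl
s=ctrl.read_state(); R=RT(31); save(s['tcp_pos'],Ro.from_euler('xyz',s['tcp_rot']))
print(topan(s['tcp_pos']),row(W(-185,21,75),R),row(W(-180,21,54),R))
E
```

```text
[-160.17621445   22.17791822  115.41303139] (array([-0.0565,  0.0015,  0.0285]), array([ 0.0012, -0.0074, -0.0001])) (array([-0.0655,  0.0015,  0.0558]), array([ 0.0012, -0.0074, -0.0001]))
```

Request:
carry_out([
  {"xyz": [-0.03,0.001,0.005],"dr": [0,-0.007,0],"fingers": 0},
  {"xyz": [-0.0565,0.001,0.0285],"dr": [0,-0.007,0],"fingers": 0},
  {"xyz": [-0.0655,0.001,0.0558],"dr": [0,-0.007,0],"fingers": 0},
  {"xyz": [-0.0655,0.001,0.0558],"dr": [0,-0.007,0],"fingers": 0},
  {"xyz": [-0.0655,0.001,0.0558],"dr": [0,-0.007,0],"fingers": 0},
])

```text
t: 14.4
tcp_pos: [531.3, 90.0, 54.9]
tcp_rot: [3.14, -0.543, -0.048]
contact_force: [-0.3, 0.3, 0.6]
opening: 0.539
```

```bash
python3 -c "
from h import *
apply([-.0655,.001,.0558,0,-.007,0])"; python3 look.py 19 scene; python3 - <<'E'
from h import *
R=RT(31)
for x in (-165,-155,-150,-140,-130,-120,-110,-100,-95): print(x,row(W(x,21,54),R)[0])
E
```

```text
14.4 [ 0.11 -0.2   2.36 -0.19  0.45  1.88] pan [-179.7   21.5   54.9] cmd [-180.    21.4   54. ] F [-0.3  0.3  0.6] T [0.05 0.29 0.  ] 0.5386391556586285
-165 [0.0171 0.0005 0.0103]
-155 [0.0286 0.0004 0.0172]
-150 [0.0343 0.0004 0.0206]
-140 [0.0457 0.0004 0.0275]
-130 [0.0571 0.0004 0.0344]
-120 [0.0686 0.0004 0.0413]
-110 [0.08   0.0004 0.0481]
-100 [0.0914 0.0004 0.055 ]
-95 [0.0971 0.0004 0.0585]
```

View pics/scene19.png

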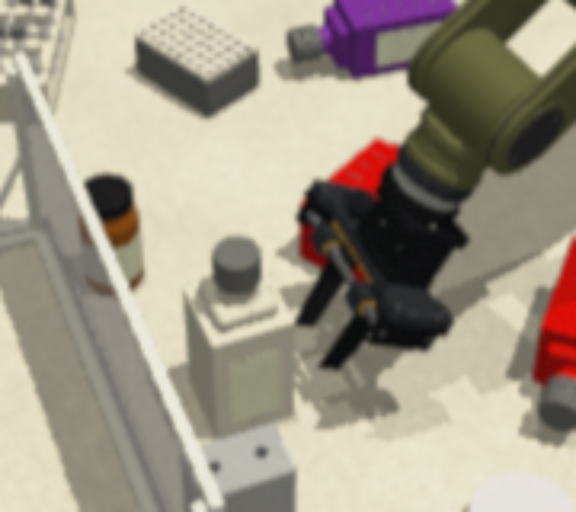

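Request:
carry_out([
  {"xyz": [0.012,0,0.0072],"dr": [0,0,0],"fingers": 0},
  {"xyz": [0.02,0,0.012],"dr": [0,0,0],"fingers": 0},
  {"xyz": [0.026,0,0.0157],"dr": [0,0,0],"fingers": 0},
  {"xyz": [0.032,0,0.0193],"dr": [0,0,0],"fingers": 0},
  {"xyz": [0.038,0,0.0229],"dr": [0,0,0],"fingers": 0},
  {"xyz": [0.0457,0,0.0275],"dr": [0,0,0],"fingers": 0},
  {"xyz": [0.0571,0,0.0344],"dr": [0,0,0],"fingers": 0},
])

```text
t: 15.32
tcp_pos: [580.8, 87.5, 54.0]
tcp_rot: [3.14, -0.542, -0.048]
contact_force: [-2.1, -0.0, -0.1]
opening: 0.502
```

```bash
python3 -c "
from h import *
apply([.0571,0,.0344,0,0,0])"; python3 look.py 20 scene top; python3 - <<'E'
from h import *
R=RT(31)
for x in (-120,-110,-100,-95,-90): print(x,row(W(x,21,54),R)[0])
E
```

```text
15.325 [ 0.09 -0.07  2.25 -0.18  0.43  1.85] pan [-130.    21.3   54. ] cmd [-130.    21.3   54. ] F [-2.1 -0.  -0.1] T [ 0.04  0.57 -0.06] 0.5018802261953295
-120 [0.0115 0.0004 0.0069]
-110 [0.0229 0.0004 0.0137]
-100 [0.0343 0.0004 0.0206]
-95 [0.04   0.0004 0.0241]
-90 [0.0457 0.0003 0.0275]
```

View pics/scene20.png

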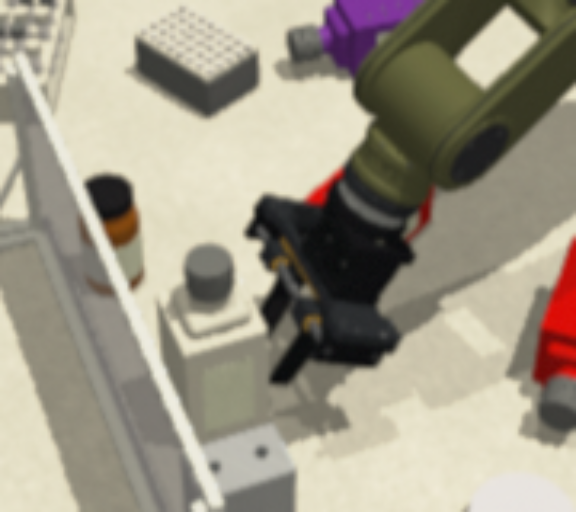

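View pics/top20.png

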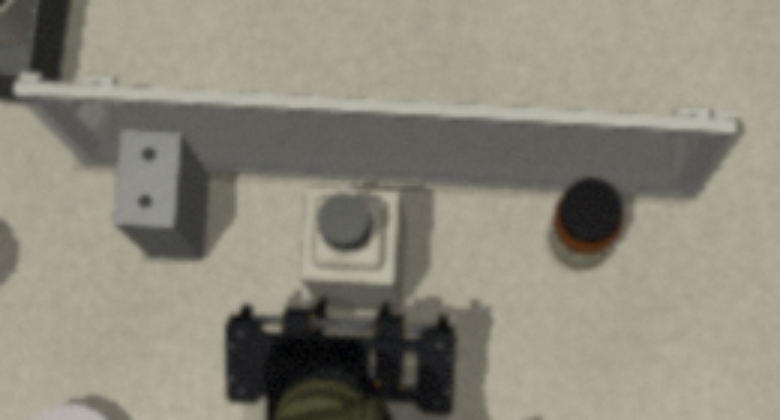

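Request:
carry_out([
  {"xyz": [0.009,0,0.0054],"dr": [0,0,0],"fingers": 0},
  {"xyz": [0.018,0,0.0108],"dr": [0,0,0],"fingers": 0},
  {"xyz": [0.026,0,0.0156],"dr": [0,0,0],"fingers": 0},
  {"xyz": [0.031,0,0.0187],"dr": [0,0,0],"fingers": 0},
  {"xyz": [0.0343,0,0.0206],"dr": [0,0,0],"fingers": 0},
])

```text
t: 16.05
tcp_pos: [610.8, 86.0, 54.2]
tcp_rot: [3.14, -0.542, -0.048]
contact_force: [-1.6, -1.1, -1.5]
opening: 0.499
```

```bash
python3 -c "
from h import *
apply([.0343,0,.0206,0,0,0])"; python3 look.py 21 top
```

```text
16.05 [ 0.08 -0.01  2.19 -0.17  0.43  1.84] pan [-100.    21.3   54.2] cmd [-100.    21.3   54. ] F [-1.6 -1.1 -1.5] T [0.1  0.64 0.02] 0.49880159870266305
```

View pics/top21.png

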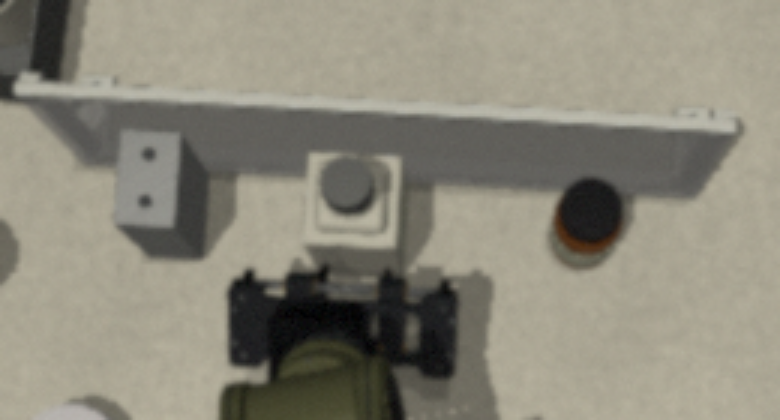

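Request:
carry_out([
  {"xyz": [0.0011,0,0.0007],"dr": [0,0,0],"fingers": 0},
  {"xyz": [0.0022,0,0.0014],"dr": [0,0,0],"fingers": 0},
  {"xyz": [0.0034,0,0.0021],"dr": [0,0,0],"fingers": 0},
])

```text
t: 16.48
tcp_pos: [613.6, 85.9, 54.4]
tcp_rot: [3.14, -0.542, -0.048]
contact_force: [-1.2, 0.7, -0.3]
opening: 0.502
```

Request:
carry_out([
  {"xyz": [0.0011,0,0.0007],"dr": [0,0,0],"fingers": 0},
  {"xyz": [0.0022,0,0.0014],"dr": [0,0,0],"fingers": 0},
])

```text
t: 16.73
tcp_pos: [615.6, 85.8, 54.4]
tcp_rot: [3.14, -0.542, -0.048]
contact_force: [-1.3, 0.6, 0.0]
opening: 0.505
```

Request:
carry_out([
  {"xyz": [0.0011,0,0.0007],"dr": [0,0,0],"fingers": 0},
  {"xyz": [0.0022,0,0.0014],"dr": [0,0,0],"fingers": 0},
])

```text
t: 16.98
tcp_pos: [617.7, 85.7, 54.3]
tcp_rot: [3.14, -0.542, -0.048]
contact_force: [-2.2, -0.5, 0.8]
opening: 0.496
```

Request:
carry_out([
  {"xyz": [0.0007,0,0.0004],"dr": [0,0,0],"fingers": 0},
  {"xyz": [0.0014,0,0.0008],"dr": [0,0,0],"fingers": 0},
])

```text
t: 17.23
tcp_pos: [618.8, 85.7, 54.4]
tcp_rot: [3.14, -0.542, -0.048]
contact_force: [-1.5, -0.3, 0.5]
opening: 0.499
```

Request:
carry_out([
  {"xyz": [0.0007,0,0.0004],"dr": [0,0,0],"fingers": 0},
  {"xyz": [0.0014,0,0.0008],"dr": [0,0,0],"fingers": 0},
])

```text
t: 17.48
tcp_pos: [619.3, 85.7, 54.1]
tcp_rot: [3.14, -0.541, -0.048]
contact_force: [-9.0, 1.6, 5.3]
opening: 0.497
```

Request:
carry_out([
  {"xyz": [0.0007,0,0.0004],"dr": [0,0,0],"fingers": 0},
  {"xyz": [0.0014,0,0.0008],"dr": [0,0,0],"fingers": 0},
])

```text
t: 17.73
tcp_pos: [619.6, 85.6, 53.5]
tcp_rot: [3.139, -0.538, -0.048]
contact_force: [-13.1, 0.6, 6.5]
opening: 0.504
```

Request:
carry_out([
  {"xyz": [0,0,0],"dr": [0,0,0],"fingers": 0},
  {"xyz": [0,0,0],"dr": [0,0,0],"fingers": 0},
  {"xyz": [0,0,0],"dr": [0,0,0],"fingers": 0},
  {"xyz": [0,0,0],"dr": [0,0,0],"fingers": 0},
])

```text
t: 18.23
tcp_pos: [619.5, 85.6, 53.5]
tcp_rot: [3.139, -0.538, -0.048]
contact_force: [-10.9, 1.2, 6.1]
opening: 0.495
```

```bash
python3 - <<'E'
from h import *
for r in [(.0034,0,.0021)]+[(.0022,0,.0014)]*2+[(.0014,0,.0008)]*3: apply(list(r)+[0,0,0])
E
python3 look.py 22 scene top
```

```text
18.225 [ 0.08  0.01  2.17 -0.16  0.43  1.83] pan [-91.3  21.3  53.5] cmd [-89.5  21.3  54. ] F [-10.9   1.2   6.1] T [0.18 1.49 0.01] 0.49480089489730583
```

View pics/scene22.png

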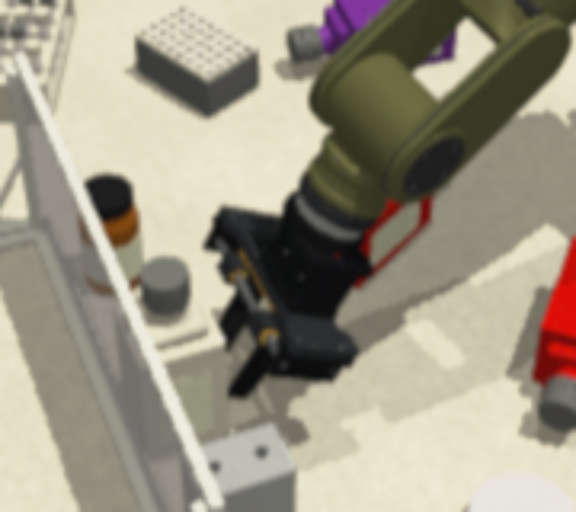

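View pics/top22.png

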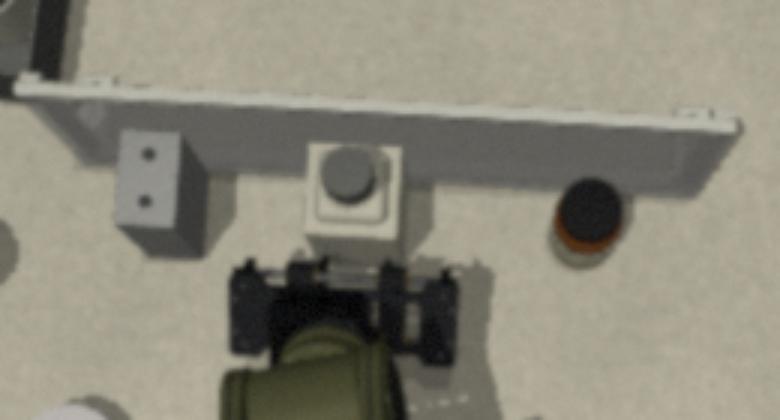

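Request:
carry_out([
  {"xyz": [0.0011,0,-0.0009],"dr": [0,0,0],"fingers": 0},
  {"xyz": [0.0011,0,-0.0009],"dr": [0,0,0],"fingers": 0},
  {"xyz": [0.0011,0,-0.0009],"dr": [0,0,0],"fingers": 0},
])

```text
t: 18.7
tcp_pos: [619.4, 85.6, 53.7]
tcp_rot: [3.139, -0.537, -0.048]
contact_force: [-9.1, 1.5, 3.5]
opening: 0.501
```

Request:
carry_out([
  {"xyz": [0.0008,0,-0.0001],"dr": [0,0,0],"fingers": 0},
  {"xyz": [0.0008,0,-0.0001],"dr": [0,0,0],"fingers": 0},
  {"xyz": [0.0008,0,-0.0001],"dr": [0,0,0],"fingers": 0},
  {"xyz": [0.0008,0,-0.0001],"dr": [0,0,0],"fingers": 0},
  {"xyz": [0.0008,0,-0.0001],"dr": [0,0,0],"fingers": 0},
])

```text
t: 19.32
tcp_pos: [619.5, 85.6, 53.7]
tcp_rot: [3.139, -0.536, -0.048]
contact_force: [-10.7, 1.4, 2.7]
opening: 0.499
```

```bash
python3 - <<'E'
from h import *; from bench import ctrl
apply([.0011,0,-.0009,0,0,0]); apply([.0008,0,-.0001,0,0,0])
R=RT(31)
print(row(W(-130,21,85),R)); print(row(W(-150,21,200),RT(20))); print(row(W(-140,21,300),RT(0))); print(row(W(-90,21,300),RT(0)))
T=ctrl.grab_frame("top"); print("cap",topan(ray(T,(349/3+170,171/3+80),190)))
E
```

```text
(array([-0.0269,  0.0005, -0.0623]), array([ 0.0012, -0.0004, -0.0001]))
(array([ 0.0294,  0.0007, -0.2075]), array([ 0.0011, -0.1227, -0.0002]))
(array([ 0.1095,  0.0009, -0.3148]), array([ 0.0011, -0.3449, -0.0004]))
(array([ 0.1667,  0.0008, -0.2804]), array([ 0.0011, -0.3449, -0.0004]))
cap [-38.01912478  17.49596261 190.        ]
```

Request:
carry_out([
  {"xyz": [-0.02,0,-0.04],"dr": [0,0,0],"fingers": 0},
  {"xyz": [-0.027,0,-0.062],"dr": [0,0,0],"fingers": -0.5},
  {"xyz": [0,0,-0.13],"dr": [0,-0.06,0],"fingers": -1},
  {"xyz": [0.03,0,-0.208],"dr": [0,-0.123,0],"fingers": -1},
  {"xyz": [0.07,0.0005,-0.26],"dr": [0,-0.23,0],"fingers": -1},
  {"xyz": [0.1095,0.0009,-0.3148],"dr": [0.001,-0.345,0],"fingers": -1},
  {"xyz": [0.14,0.0009,-0.3],"dr": [0.001,-0.345,0],"fingers": -1},
  {"xyz": [0.1667,0.0009,-0.2804],"dr": [0.001,-0.345,0],"fingers": -1},
  {"xyz": [0.1667,0.0009,-0.2804],"dr": [0.001,-0.345,0],"fingers": -1},
  {"xyz": [0.1667,0.0009,-0.2804],"dr": [0.001,-0.345,0],"fingers": -1},
])

```text
t: 20.62
tcp_pos: [620.2, 85.3, 300.3]
tcp_rot: [-3.142, -0.0, -0.048]
contact_force: [0.3, 0.0, -0.8]
opening: 1.002
```

```bash
python3 - <<'E'
from h import *; from bench import ctrl
apply([.1667,.0009,-.2804,.001,-.345,0])
s=ctrl.read_state(); f=ctrl.grab_frame("wrist"); np.savez("w2.npz",K=f["K"],d=f["dist_coeffs"],m=f["mount"],p=s['tcp_pos'],r=s['tcp_rot'])
cv2.imwrite("pics/w23.png",f["pixels"][:,:,::-1]); print(s['t'],s['joints'].round(2),topan(s['tcp_pos']),topan(load()[0]),s['tcp_rot'])
E
python3 look.py 23 top scene
```

```text
20.625 [0.05 0.04 1.63 0.   1.48 1.67] [-90.57164498  20.98826594 300.32191893] [-89.95828206  20.94041766 299.98984393] [-3.14155244e+00 -3.20751318e-04 -4.80967291e-02]
20.675 [0.05 0.04 1.63 0.   1.48 1.67] pan [-90.8  21.  300.5] cmd [-90.   20.9 300. ] F [-1.3  0.1  0.3] T [0.03 0.01 0.01] 0.9966722485992681
```

View pics/w23.png

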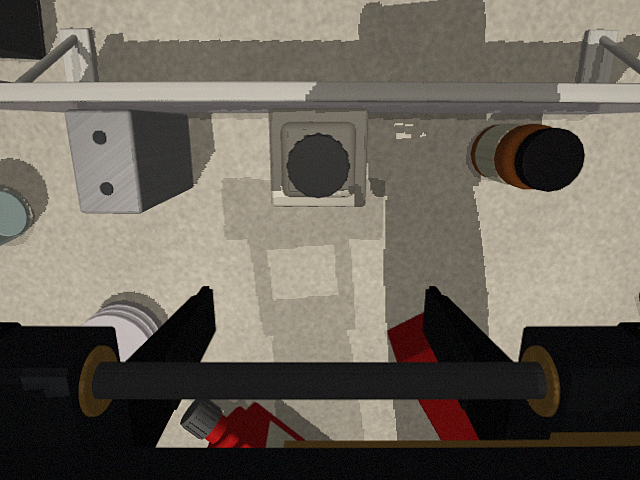

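View pics/scene23.png

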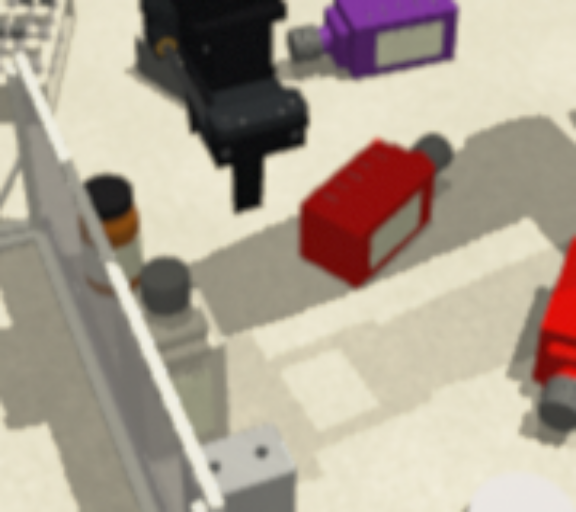

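View pics/top23.png

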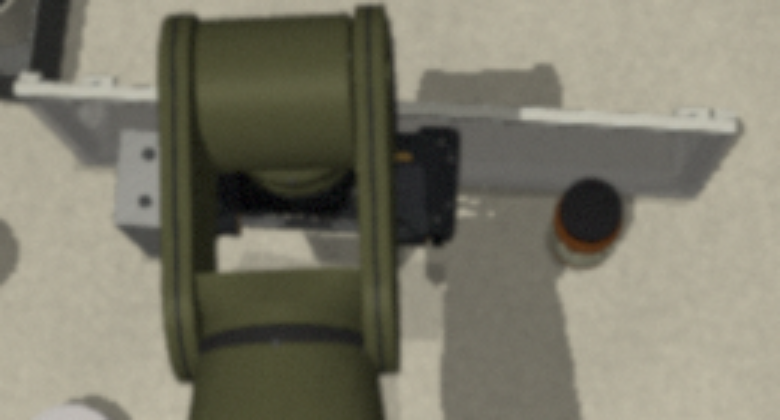

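```bash
python3 - <<'E'
from fit import *
Wc=wristcam(np.load("w2.npz"))
print("cap",topan(ray(Wc,(318,165),190)))
for uv in [(67,110),(132,112),(140,212),(80,212)]: print("stop top",topan(ray(Wc,uv,140)))
for uv in [(270,112),(366,112),(366,205),(271,205)]: print("body",topan(ray(Wc,uv,128)))
print(row(W(-36,21,250),RT(0)),row(W(-36,21,171),RT(0)))
E
```

```text
cap [-34.54016741  22.80897199 190.        ]
stop top [  1.14792331 206.5030954  140.        ]
stop top [ -0.57187644 158.76684169 140.        ]
stop top [-74.9552047  162.00883262 140.        ]
stop top [-74.83276419 209.31857818 140.        ]
body [ -0.64727545  59.20885146 128.        ]
body [ -0.74885643 -13.37603239 128.        ]
body [-71.99840175 -15.55048356 128.        ]
body [-71.90600066  60.85209518 128.        ]
(array([ 0.072 , -0.0001,  0.0666]), array([-0.    ,  0.0001, -0.0004])) (array([ 7.20e-02, -1.00e-04,  1.72e-01]), array([-0.    ,  0.0001, -0.0004]))
```

Request:
carry_out([
  {"xyz": [0.04,-0.0013,0.02],"dr": [0,0,0],"fingers": -0.6},
  {"xyz": [0.072,-0.0013,0.05],"dr": [0,0,0],"fingers": -0.6},
  {"xyz": [0.072,-0.0013,0.09],"dr": [0,0,0],"fingers": -0.6},
  {"xyz": [0.072,-0.0013,0.13],"dr": [0,0,0],"fingers": -0.6},
  {"xyz": [0.072,-0.0013,0.16],"dr": [0,0,0],"fingers": -0.6},
  {"xyz": [0.072,-0.0013,0.172],"dr": [0,0,0],"fingers": -0.6},
  {"xyz": [0.072,-0.0013,0.172],"dr": [0,0,0],"fingers": -0.6},
])

```text
t: 21.65
tcp_pos: [674.4, 83.7, 171.4]
tcp_rot: [-3.142, -0.0, -0.048]
contact_force: [-0.6, -0.4, -0.0]
opening: 0.8
```

```bash
python3 -c "
from h import *
apply([.072,-.0013,.172,0,0,0])"; python3 look.py 24 wrist scene
```

```text
21.65 [0.04 0.23 1.63 0.   1.28 1.66] pan [-36.3  22.  171.4] cmd [-36.   21.9 171. ] F [-0.6 -0.4 -0. ] T [-0.03  0.01 -0.06] 0.7999741705840041
```

View pics/wrist24.png

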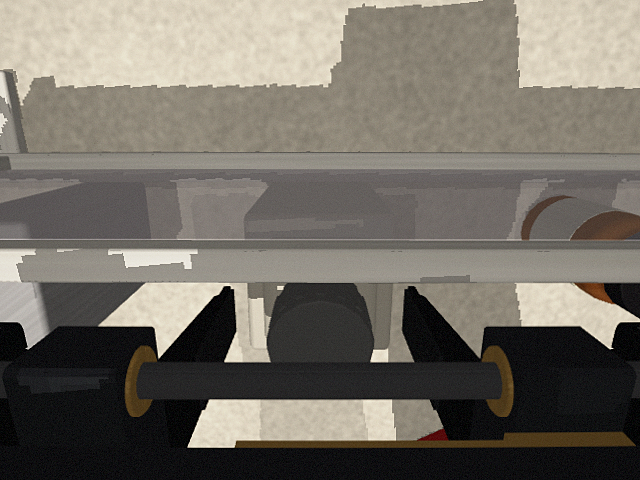

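View pics/scene24.png

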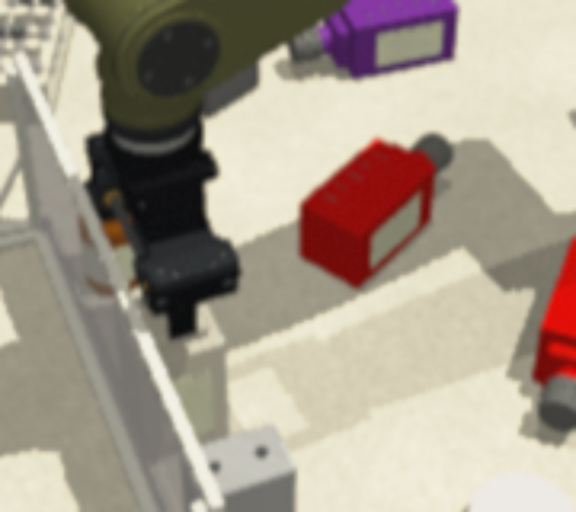

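The cap sits centrally between the fingers. Gripping firmly.

Request:
carry_out([
  {"xyz": [0,0,0],"dr": [0,0,0],"fingers": 0.6},
  {"xyz": [0,0,0],"dr": [0,0,0],"fingers": 0.6},
  {"xyz": [0,0,0],"dr": [0,0,0],"fingers": 0.6},
  {"xyz": [0,0,0],"dr": [0,0,0],"fingers": 0.6},
  {"xyz": [0,0,0],"dr": [0,0,0],"fingers": 0.6},
  {"xyz": [0,0,0],"dr": [0,0,0],"fingers": 0.6},
], force=55)

```text
t: 22.5
tcp_pos: [674.6, 83.5, 171.5]
tcp_rot: [3.141, -0.0, -0.048]
contact_force: [-0.8, -0.7, 1.0]
opening: 0.413
```

Request:
carry_out([
  {"xyz": [0,-0.007,0],"dr": [0,0,0],"fingers": 0.6},
  {"xyz": [0,-0.014,0],"dr": [0,0,0],"fingers": 0.6},
  {"xyz": [0,-0.021,0],"dr": [0,0,0],"fingers": 0.6},
  {"xyz": [0,-0.028,0],"dr": [0,0,0],"fingers": 0.6},
  {"xyz": [0,-0.034,0],"dr": [0,0,0],"fingers": 0.6},
  {"xyz": [0,-0.04,0],"dr": [0,0,0],"fingers": 0.6},
])

```text
t: 23.25
tcp_pos: [676.1, 114.0, 171.5]
tcp_rot: [-3.141, -0.001, -0.048]
contact_force: [0.1, -0.7, -2.6]
opening: 0.411
```

```bash
python3 -c "
from h import *
apply([0,-.04,0,0,0,0])"; python3 look.py 25 scene
```

```text
23.25 [0.09 0.24 1.62 0.   1.28 1.71] pan [-36.1  52.3 171.5] cmd [-36.   51.9 171. ] F [ 0.1 -0.7 -2.6] T [0.19 0.11 0.  ] 0.41075199101874293
```

View pics/scene25.png

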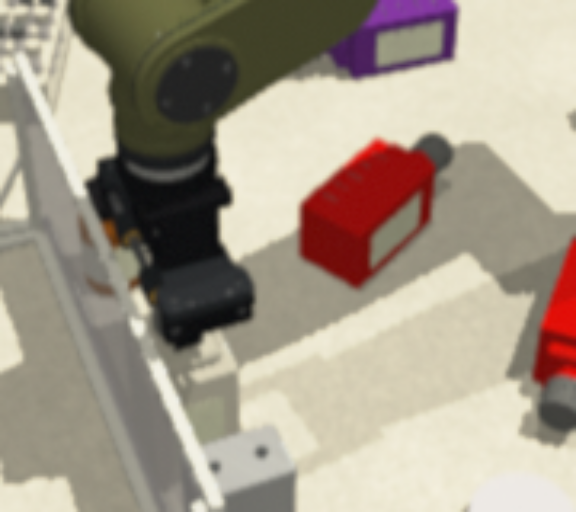

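Request:
carry_out([
  {"xyz": [0,-0.01,0],"dr": [0,0,0],"fingers": 0.6},
  {"xyz": [0,-0.02,0],"dr": [0,0,0],"fingers": 0.6},
  {"xyz": [0,-0.03,0],"dr": [0,0,0],"fingers": 0.6},
  {"xyz": [0,-0.04,0],"dr": [0,0,0],"fingers": 0.6},
  {"xyz": [0,-0.05,0],"dr": [0,0,0],"fingers": 0.6},
  {"xyz": [0,-0.06,0],"dr": [0,0,0],"fingers": 0.6},
  {"xyz": [0,-0.068,0],"dr": [0,0,0],"fingers": 0.6},
  {"xyz": [0,-0.073,0],"dr": [0,0,0],"fingers": 0.6},
])

```text
t: 24.3
tcp_pos: [678.8, 168.9, 171.5]
tcp_rot: [-3.141, -0.001, -0.048]
contact_force: [0.5, 0.9, -2.8]
opening: 0.412
```

```bash
python3 -c "
from h import *
apply([0,-.073,0,0,0,0])"; python3 look.py 26 scene
```

```text
24.3 [0.17 0.27 1.59 0.   1.29 1.79] pan [-36.1 107.3 171.5] cmd [-35.9 106.6 171. ] F [ 0.5  0.9 -2.8] T [ 0.2   0.01 -0.  ] 0.4122591245218364
```

View pics/scene26.png

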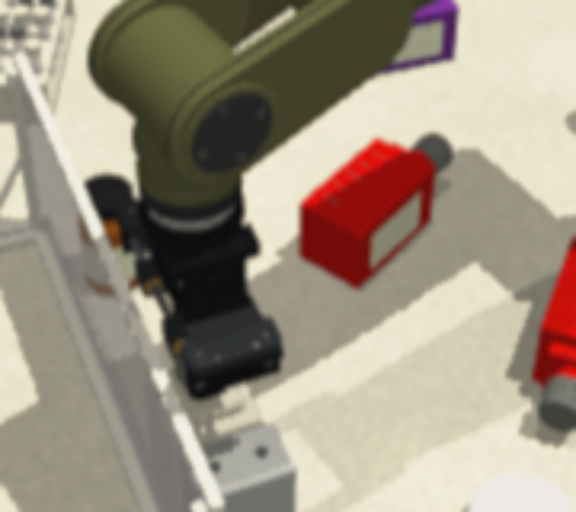

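Request:
carry_out([
  {"xyz": [0,-0.004,0],"dr": [0,0,0],"fingers": 0.6},
  {"xyz": [0,-0.008,0],"dr": [0,0,0],"fingers": 0.6},
  {"xyz": [0,-0.011,0],"dr": [0,0,0],"fingers": 0.6},
])

```text
t: 24.72
tcp_pos: [679.1, 176.7, 171.5]
tcp_rot: [-3.141, -0.0, -0.048]
contact_force: [0.5, -2.4, 0.1]
opening: 0.41
```

Request:
carry_out([
  {"xyz": [0,-0.001,0],"dr": [0,0,0],"fingers": 0.6},
  {"xyz": [0,-0.002,0],"dr": [0,0,0],"fingers": 0.6},
])

```text
t: 24.98
tcp_pos: [679.1, 177.7, 171.6]
tcp_rot: [3.141, -0.0, -0.048]
contact_force: [-0.2, -3.4, 2.5]
opening: 0.413
```

Request:
carry_out([
  {"xyz": [0,-0.001,0],"dr": [0,0,0],"fingers": 0.6},
  {"xyz": [0,-0.002,0],"dr": [0,0,0],"fingers": 0.6},
])

```text
t: 25.22
tcp_pos: [679.2, 179.6, 171.5]
tcp_rot: [-3.141, -0.0, -0.048]
contact_force: [0.4, -3.0, 2.8]
opening: 0.413
```

Request:
carry_out([
  {"xyz": [0,-0.0007,0],"dr": [0,0,0],"fingers": 0.6},
  {"xyz": [0,-0.0014,0],"dr": [0,0,0],"fingers": 0.6},
])

```text
t: 25.48
tcp_pos: [679.3, 180.6, 171.5]
tcp_rot: [-3.142, -0.0, -0.048]
contact_force: [-0.1, -1.3, 2.1]
opening: 0.413
```

Request:
carry_out([
  {"xyz": [0,-0.0007,0],"dr": [0,0,0],"fingers": 0.6},
  {"xyz": [0,-0.0014,0],"dr": [0,0,0],"fingers": 0.6},
])

```text
t: 25.72
tcp_pos: [679.3, 181.5, 171.5]
tcp_rot: [3.141, -0.0, -0.048]
contact_force: [-0.0, -3.6, 2.2]
opening: 0.412
```

Request:
carry_out([
  {"xyz": [0,-0.0007,0],"dr": [0,0,0],"fingers": 0.6},
  {"xyz": [0,-0.0014,0],"dr": [0,0,0],"fingers": 0.6},
])

```text
t: 25.98
tcp_pos: [679.4, 182.6, 171.5]
tcp_rot: [3.141, -0.0, -0.048]
contact_force: [-0.1, -4.3, 3.4]
opening: 0.417
```

Request:
carry_out([
  {"xyz": [0,-0.0007,0],"dr": [0,0,0],"fingers": 0.6},
  {"xyz": [0,-0.0014,0],"dr": [0,0,0],"fingers": 0.6},
])

```text
t: 26.22
tcp_pos: [679.4, 182.7, 171.5]
tcp_rot: [3.14, -0.0, -0.048]
contact_force: [-0.4, -8.0, 4.9]
opening: 0.411
```

```bash
python3 - <<'E'
from h import *
for y in (.011,.002,.002,.0014,.0014,.0014,.0014): apply([0,-y,0,0,0,0])
E
python3 look.py 27 scene wrist
```

```text
26.225 [ 0.19  0.28  1.57 -0.    1.29  1.81] pan [-36.1 121.2 171.5] cmd [-35.9 122.1 171. ] F [-0.4 -8.   4.9] T [-1.27  0.13 -0.02] 0.41126999575626355
```

View pics/scene27.png

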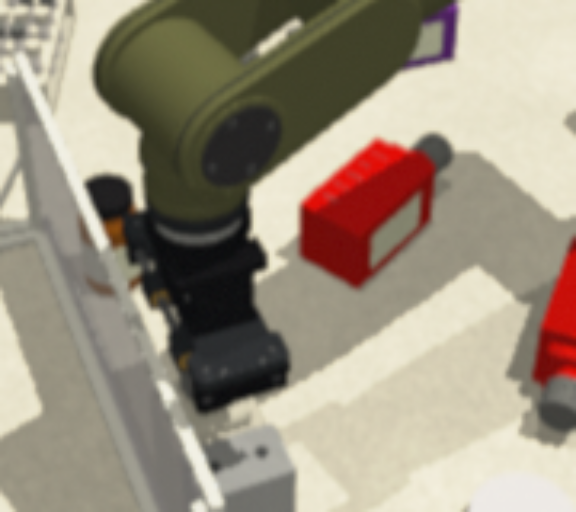

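View pics/wrist27.png

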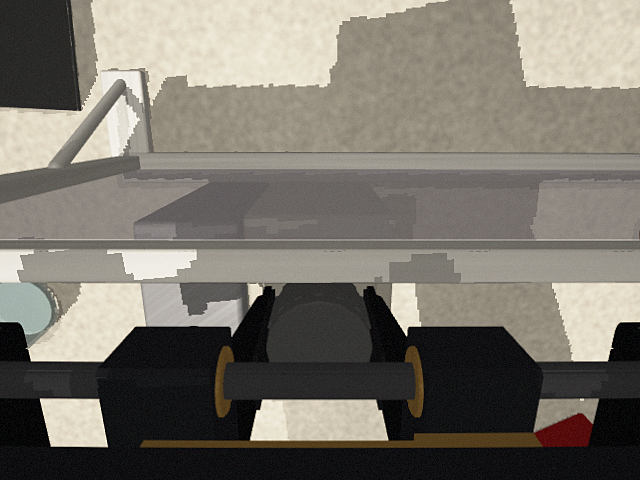

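Request:
carry_out([
  {"xyz": [0,-0.0005,0],"dr": [0,0,0],"fingers": 0.6},
  {"xyz": [0,-0.0005,0],"dr": [0,0,0],"fingers": 0.6},
  {"xyz": [0,-0.0005,0],"dr": [0,0,0],"fingers": 0.6},
])

```text
t: 26.7
tcp_pos: [679.4, 182.7, 171.5]
tcp_rot: [3.139, 0.0, -0.049]
contact_force: [-1.1, -7.4, 5.1]
opening: 0.414
```

Request:
carry_out([
  {"xyz": [0,-0.0006,0],"dr": [0,0,0],"fingers": 0.6},
  {"xyz": [0,-0.0006,0],"dr": [0,0,0],"fingers": 0.6},
  {"xyz": [0,-0.0006,0],"dr": [0,0,0],"fingers": 0.6},
  {"xyz": [0,-0.0006,0],"dr": [0,0,0],"fingers": 0.6},
  {"xyz": [0,-0.0006,0],"dr": [0,0,0],"fingers": 0.6},
])

```text
t: 27.32
tcp_pos: [679.4, 182.8, 171.6]
tcp_rot: [3.139, 0.0, -0.049]
contact_force: [-2.2, -8.6, 3.9]
opening: 0.415
```

Request:
carry_out([
  {"xyz": [0,-0.0009,-0.0004],"dr": [0,0,0],"fingers": 0.6},
  {"xyz": [0,-0.0009,-0.0004],"dr": [0,0,0],"fingers": 0.6},
  {"xyz": [0,-0.0009,-0.0004],"dr": [0,0,0],"fingers": 0.6},
  {"xyz": [0,-0.0009,-0.0004],"dr": [0,0,0],"fingers": 0.6},
  {"xyz": [0,-0.0009,-0.0004],"dr": [0,0,0],"fingers": 0.6},
])

```text
t: 27.95
tcp_pos: [679.4, 182.8, 171.6]
tcp_rot: [3.138, 0.0, -0.049]
contact_force: [-1.4, -10.7, 3.7]
opening: 0.412
```

```bash
python3 - <<'E'
from h import *
for y in (.0005,.0006): apply([0,-y,0,0,0,0])
apply([0,-.0009,-.0004,0,0,0])
E
python3 look.py 28 scene top
```

```text
27.95 [ 0.19  0.28  1.57 -0.    1.29  1.81] pan [-36.1 121.3 171.6] cmd [-35.9 123.6 171.3] F [ -1.4 -10.7   3.7] T [-1.72  0.19  0.04] 0.4117310584344837
```

View pics/scene28.png

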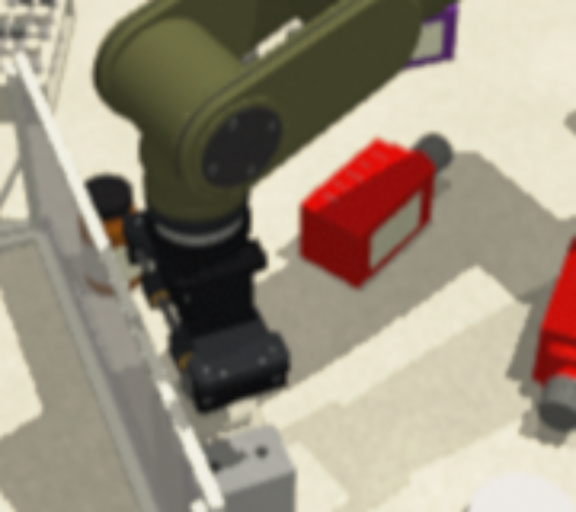

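Request:
carry_out([
  {"xyz": [0.0008,0.0012,0],"dr": [0,0,0],"fingers": 0.6},
  {"xyz": [0.0015,0.0012,0],"dr": [0,0,0],"fingers": 0.6},
  {"xyz": [0.0015,0.0012,0],"dr": [0,0,0],"fingers": 0.6},
])

```text
t: 28.42
tcp_pos: [679.5, 182.8, 171.6]
tcp_rot: [3.139, 0.003, -0.048]
contact_force: [-4.2, -8.4, 5.8]
opening: 0.41
```

Request:
carry_out([
  {"xyz": [-0.0012,0.001,0],"dr": [0,0,0],"fingers": 0.6},
  {"xyz": [-0.0012,0.0014,0],"dr": [0,0,0],"fingers": 0.6},
  {"xyz": [-0.0012,0.0014,0],"dr": [0,0,0],"fingers": 0.6},
])

```text
t: 28.8
tcp_pos: [679.5, 182.8, 171.6]
tcp_rot: [3.141, 0.0, -0.048]
contact_force: [-1.2, -5.1, 2.8]
opening: 0.412
```

Request:
carry_out([
  {"xyz": [0,0.0007,0],"dr": [0,0,0],"fingers": 0.6},
  {"xyz": [0,0.0007,0],"dr": [0,0,0],"fingers": 0.0},
  {"xyz": [0,0.0007,0],"dr": [0,0,0],"fingers": -0.4},
  {"xyz": [0,0.0007,0],"dr": [0,0,0],"fingers": -0.4},
  {"xyz": [0,0.0007,0],"dr": [0,0,0],"fingers": -0.4},
  {"xyz": [0,0.0007,-0.02],"dr": [0,0,0],"fingers": -0.4},
  {"xyz": [0,0.0007,-0.06],"dr": [0,0,0],"fingers": -0.4},
  {"xyz": [0,0.0007,-0.11],"dr": [0,0,0],"fingers": -0.4},
  {"xyz": [-0.05,0.0007,-0.16],"dr": [0,0,0],"fingers": -0.4},
  {"xyz": [-0.13,0.0007,-0.18],"dr": [0,0,0],"fingers": -0.4},
  {"xyz": [-0.2,0.0007,-0.18],"dr": [0,0,0],"fingers": -0.4},
  {"xyz": [-0.2,0.0007,-0.18],"dr": [0,0,0],"fingers": -0.4},
  {"xyz": [-0.2,0.0007,-0.18],"dr": [0,0,0],"fingers": -0.4},
])

```text
t: 30.42
tcp_pos: [530.3, 190.0, 308.0]
tcp_rot: [-3.141, -0.003, -0.048]
contact_force: [-0.8, -0.3, 0.1]
opening: 0.699
```

```bash
python3 - <<'E'
from h import *; from bench import ctrl
s=ctrl.read_state(); f=ctrl.grab_frame("wrist"); np.savez("w3.npz",K=f["K"],d=f["dist_coeffs"],m=f["mount"],p=s['tcp_pos'],r=s['tcp_rot'])
cv2.imwrite("pics/w29.png",f["pixels"][:,:,::-1])
E
python3 look.py 29 scene top
```

```text
30.475 [ 0.25 -0.1   1.75 -0.    1.49  1.87] pan [-185.   121.3  307.7] cmd [-35.9 123.6 171.3] F [ 0.1  0.1 -0.8] T [0.05 0.01 0.03] 0.7004545021760537
```

View pics/w29.png

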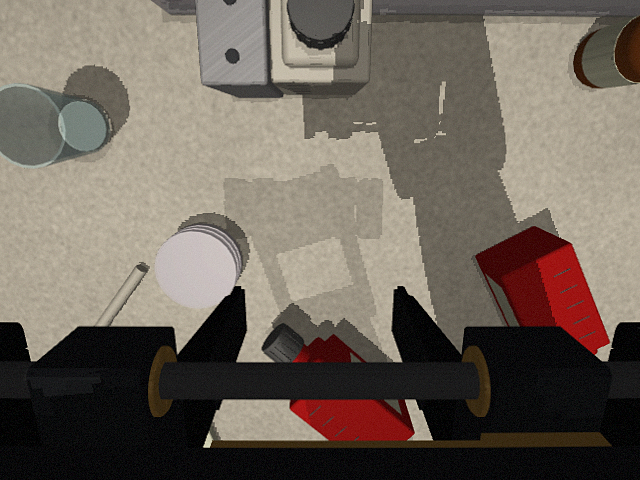

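View pics/scene29.png

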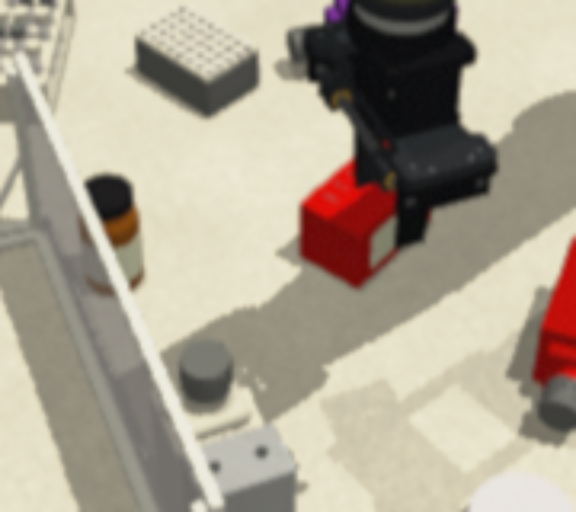

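View pics/top29.png

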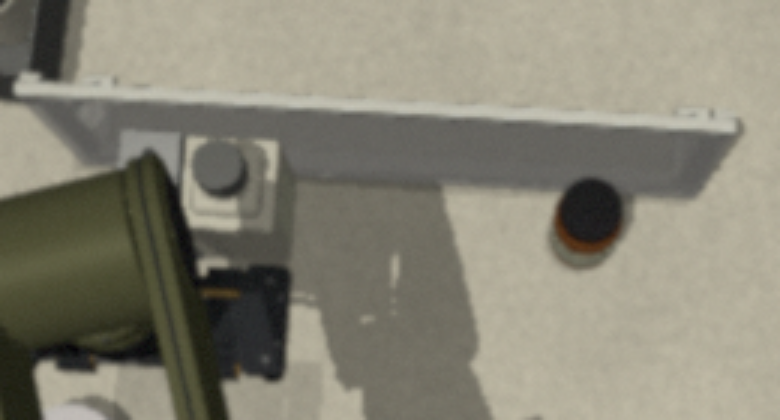

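```bash
python3 - <<'E'
import cv2
a=cv2.imread("pics/w29.png")[0:110,180:390]; cv2.imwrite("pics/w29c.png",cv2.resize(a,None,fx=3.8,fy=3.8,interpolation=cv2.INTER_CUBIC))
a=cv2.imread("pics/top29.png")[110:250,90:310]; cv2.imwrite("pics/t29c.png",cv2.resize(a,None,fx=3.5,fy=3.5,interpolation=cv2.INTER_CUBIC))
E
```

```text
(no output)
```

View pics/w29c.png

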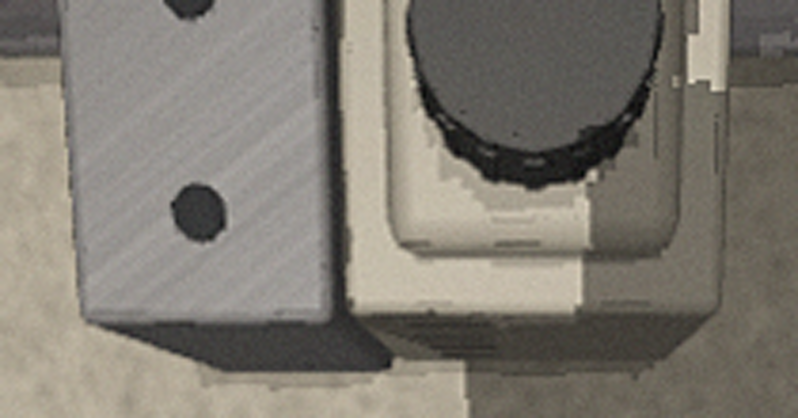

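View pics/t29c.png

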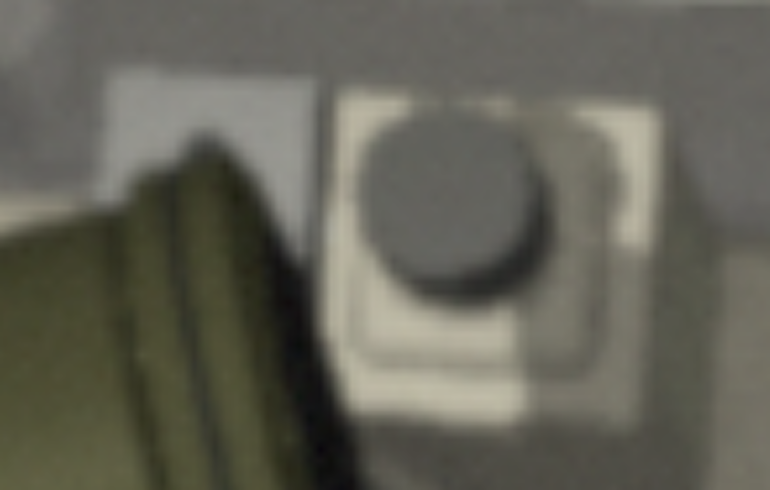

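```bash
python3 - <<'E'
from fit import *
Wc=wristcam(np.load("w3.npz"))
for n,uv,z in [("bot top L",(348,320),128),("bot top R",(716,316),128),("bot foot L",(396,362),0),("bot foot R",(657,360),0),("stop top R",(331,318),140),("stop foot R",(390,368),0),("stop top L",(84,318),140)]:
    print(n,topan(ray(Wc,(uv[0]/3.8+180,uv[1]/3.8),z)).round(1))
from bench import ctrl; s=ctrl.read_state(); print(s['t'],s['contact_force'])
E
```

```text
bot top L [-74.6 158.8 128. ]
bot top R [-73.9  85.1 128. ]
bot foot L [-73.8 159.7   0. ]
bot foot R [-73.4  86.9   0. ]
stop top R [-75.3 160.7 140. ]
stop foot R [-75.4 161.4   0. ]
stop top L [-75.1 208.5 140. ]
30.575 [ 0.63660326 -0.35905824 -0.65304802]
```

```bash
python3 -c "
from bench import ctrl
print(ctrl.hand_in())"
```

```text
the job is handed in; nothing more can be done
None
```

The bottle now stands upright on the bench at the panel and the stop block, and the job is handed in at about 31 s of the 72 s. No verdict was reported, so what follows rests on my own readings.

- **Raising:** two attempts to push the foot in with a fixed grip failed. The first slipped. The second jammed at 17.6 N forward and 15.5 N downward on the wrist, so I released it. I then gripped the foot's rear corner and turned the tool along with the bottle, with the cap on the panel and about 6 N on the wrist. At about 23 degrees I let go and it righted itself. During this the foot may have been partly lifted rather than only slid.
- **Panel press:** I pushed the standing bottle to the panel and held it with about 9 to 13 N at the wrist for over half a second. Bench friction takes part of that, so the panel force is lower; I put it above 4 N.
- **Slide and stop press:** I gripped the cap at 55 N and slid the bottle about 100 mm to the block. I pressed it there with 8 to 11 N at the wrist for over 1 s, pressed it lightly to the panel again, then released it and moved clear.
- **Last checks:** in the wrist picture the body's edges were within about 2 mm of vertical over 128 mm, under 1 degree. The gap to the panel came out under about 1 mm. The gap to the block came out about 1.8 mm, which may be the rounded edge, and is within the 3.5 mm allowed.
- **Disagreement:** the top and wrist cameras disagreed by about 2 to 4 mm on absolute position. The contact readings matched the wrist camera better.
- **Other things on the bench:** the jar, dishes, marker, beaker and red bottles looked undisturbed in the last pictures. I compared them by eye and did not measure them.

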